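Set the kitchen twist timer on a non-slip pad

ROBOT

A 7-joint arm with a two-finger parallel gripper is mounted at the origin on a cart in front of the work surface, level with it; the furniture and walls round the work are solid. World frame = base frame: x ahead of the robot, y to its left, z up, the work surface at z = 0. Lengths are in mm, angles in rad, forces in N, time in s.
With the tool pointing down it reaches from about 400 to 875 mm from the base axis. Payload 4.4 kg.
Tool frame: the origin (TCP) lies midway between the tips of the shut fingers; the grasp point (between the pads) lies 19 mm behind it (ctrl.pinch_z is the distance from the TCP to the grasp point, in mm); z points along the fingers, y is the line along which they close (so a half turn about z gives the same grasp; the last joint's range is limited). The gripper opens to 85 mm and grips with 20 to 120 N. Pads are 22 mm wide; open, the fingers measure 114 mm over their backs; the gripper's body (76 mm by 85 mm) begins 54 mm behind the grasp point. The pads swing forward as they close: fully open they stand 13 mm farther back than shut.
Start: joints at [1.185, 0.628, 0.038, 1.517, -0.027, 0.996, -0.02], TCP at [204.374, -617.049, 203.113] pointing down, gripper open.
Joint ranges: [-3.06, 3.06], [-0.37, 2.12], [-1.25, 1.32], [0.18, 2.47], [-1.1, 4.24], [0.23, 1.98], [-2.94, 2.94]. Speed limits (rad/s): [2.57, 2.57, 3.14, 3.14, 3.14, 3.14, 3.14].

INTERFACE

Orientations are given as [roll, pitch, yaw] about the fixed x, y, z axes, in that order (R = Rz(yaw) Ry(pitch) Rx(roll)).
In Python, from cell import read_state, cams, order, ctrl gives the robot as it stands.
- The arm moves only by the tool move_arm, never from a script. Its argument "targets" is text: rows parted by semicolons, each of 7 numbers parted by spaces: the gripper's target within -1 to 1 (fully open at 1, half-way at 0, shut at -1), then the shift along the tool's x, y, z in cm, then the turn, a rotation vector about the tool's x, y, z in degrees. A call has 1 to 5 rows; each row shifts and turns the commanded pose from where the row before left it, along the tool's axes as they then stand; what a row does not reach is not made up. A row lasts 1/12 s, in which the tool goes at most 41.7 mm and 7.16 degrees, less where a joint would pass 70% of its speed; a pose out of reach is approached as far as the arm can. A call with a gripper value outside its range is refused whole. The fingers move at their own pace and stop on an object; the grip force is fixed at half the most. Time passes only in rows, so rows that do not move let the fingers close. It gives the time, the measured TCP pose, the force, the opening and the grip force at its end, in the units of the state.
- read_state(): the state, without advancing time (a new reading comes with each control period).
- cams.get_image(name): name is "scene" or "top" or "wrist"; returns a dict with "color" (384x512x3 uint8, red, green, blue), "fovy" (degrees; the focal length in pixels is half the picture's height over the tangent of half this angle, whatever the lens; pixels are square), "cx", "cy" (the principal point, pixels), "k1" (the pictures are not rectified: a ray, as slopes to the right and down, at radius r is drawn at 1 + k1 r^2 times it, then the intrinsics apply), "rvec" (rotation vector, rad) and "tvec" (3), from world to camera coordinates, as OpenCV has them. Camera axes: x right, y down, z forward; pixel columns grow to the right and rows downward; lengths in mm; the calibration is good to about 2 mm. A picture is of the moment at which its call begins. There is no depth.
- order.finish_job(): hands the job in; it is judged then, once.
The state is a dict: "clock": time; "qpos": joint angles; "qd": joint speeds; "tau": joint torques, N m; "eef_pos": TCP position; "tool_rot": TCP orientation; "force": force on the tool from outside, world axes, zero at the start; "torque": the same for the moment, N m; "width": finger opening in mm; "gripper_force": force on a finger pad.
Only numpy, scipy, OpenCV 4.12 (cv2) and the standard library are available. Lean on these libraries where they do the work, as an engineer would, in place of code of your own. Each camera call takes 0.05 s, during which the arm holds its last target. There are 200 camera calls.

TASK

Get the red twist timer ready on the patterned round trivet: take the top green pad from the spring-loaded pad dispenser (the next pad comes up by itself; the others stay there) and lay it flat in the middle of the trivet, wholly on it. Lift the timer out from between the two spice jars and stand it squarely on the pad with the red line on its white base facing the robot. Then press the timer gently down and wind its dome clockwise (as seen from above) until the 40 stands at the red line, so that the base does not turn with it, and leave the jars, matchbox and fork where they are.

Things in the scene. Friction and masses are not known exactly. Their poses are not given: they have to be found in the camera images.
- pad_0_center (a point): Centre of the top pad in the dispenser at the start: a flat green rubber disc, 64 mm across, 9 mm thick, 40 g, black non-slip face on top. Its z axis is the disc's axis.
- pad_1_center (a point): Centre of the second pad (same size and colour), directly under the top pad at the start; to stay in the dispenser.
- pad_2_center (a point): Centre of the third, lowest pad, likewise to stay in the dispenser.
- dispenser: Steel pad dispenser, fixed, origin at the centre of its underside: round foot 104 mm across, 10 mm high; four guide posts (7 mm thick, 37.5 mm from the centre, tops 47.5 mm up) on its diagonals, 45 degrees off its x and y axes. The three pads lie stacked between the posts; fingers pass between the posts (46 mm free) along the dispenser's x or y axis.
- dispenser_top (a point): Centre of the top of the pad stack at the start, 51 mm above the worktop. The top pad spans 42 to 51 mm, standing 3.5 mm proud of the posts; fingers that reach below 42 mm would grip the next pad as well.
- platform (a joint): Lift of the dispenser's sprung platform in m: 0 at the start with three pads, grows upwards. The spring is soft (44 N/m) and lifts the stack 9 mm for each pad taken, so the next pad comes to the same height.
- trivet_top (a point): Centre of the top face of the patterned round trivet, 114 mm across and 9 mm high, fixed to the worktop. Its x axis points straight away from the robot (world x).
- timer_center (a point): Loose twist timer, point on its axis 30 mm above its underside (half-way up; axes turn with the white base). 60 mm high, about 150 g: white base 60 mm across (0 to 20 mm up) under a red dome 60 mm across at its foot, narrowing upwards. Gripped low, base and dome are held together; gripped only above 22 mm, the dome alone.
- timer: The same timer, origin at the centre of its underside. Press down on it with some 12 to 25 N while winding (over 50 N damages it); pressed too lightly, its base turns along with the dome. A 40 N grip does it no harm.
- timer_mark (a point): Point on the rim of the timer's white base, 10 mm up and 30 mm from its centre along the base's -x axis, where the red line is.
- timer_dome (a joint): Angle of the red dome on the white base in rad, positive counter-clockwise seen from above, so winding clockwise lowers it. The minutes at the red line are (6.283 - angle) / 0.096: 40 minutes is 2.443 rad. The figures 0 to 50, every 0.96 rad, run counter-clockwise round the dome's foot; the bar on top lies in line with the 0. Stays where left; takes 0.02 N m plus 0.02 N m per rad/s.
- jar_0_center (a point): Centre (half-way up) of a spice jar, 41 mm across, 105 mm high, dark lid, standing about 76 mm from the timer's centre on the timer's +x side at the start (the timer's y sides are free for the fingers). Not to be disturbed.
- jar_1_center (a point): Centre of the second such spice jar, about 76 mm from the timer's centre on its -x side at the start. Not to be disturbed.
- matchbox: Matchbox lying on the worktop, 36 x 54 x 16 mm, origin under its centre. Not to be disturbed.
- fork: Steel fork lying along x, 196 x 27 x 13 mm, origin under its centre. Not to be disturbed.
Not all that is in view belongs to the job. What is shaped like the timer but yellow is not meant.

How it is judged:
By the outcome, as a careful person would: the job done as asked, in the order asked, and still so for the second after the job is handed in, with the robot touching nothing.
It also fails if it takes over 72 s, if anything falls off the work surface, if the arm or the gripper's body presses on something with over 40 N, if the wrist force passes 120 N, or if a joint passes its speed limit or range.

## Working session

There is one attempt and no reset: what is moved stays moved. The work goes in short steps, Python scripts to look and compute and a tool call to move; the robot and the scene stay as the last step left them, time stands still between calls to the robot, and variables do not carry over. Pictures are saved under pics/ and viewed, at most 10 in all, crops included, and the job is handed in when it is done.

Besides the shell and the picture viewer there is one more tool, called after "Emit:" by a JSON object that holds its "api" and its "payload", one argument or row to a line. move_arm: Moves the arm, as the interface text tells. Its arguments: {"type":"object","properties":{"targets":{"type":"string"}},"required":["targets"]}

```bash
mkdir -p pics; ls; cat > h.py <<'E'
import numpy as np, cv2
from cell import read_state, cams, order, ctrl
def grab(n,f=None):
    d=cams.get_image(n)
    if f: cv2.imwrite('pics/'+f,cv2.cvtColor(d['color'],cv2.COLOR_RGB2BGR))
    return d
def KR(d):
    h=d['color'].shape[0]; f=h/2/np.tan(np.radians(d['fovy'])/2)
    return f,cv2.Rodrigues(np.array(d['rvec'],float))[0],np.array(d['tvec'],float)
def ray(d,u,v):
    f,R,t=KR(d); a=np.array([(u-d['cx'])/f,(v-d['cy'])/f]); s=a.copy()
    for _ in range(20): s=a/(1+d['k1']*(s@s))
    return -R.T@t, R.T@np.array([s[0],s[1],1])
def onz(d,u,v,z):
    o,r=ray(d,u,v); return o+r*(z-o[2])/r[2]
def proj(d,P):
    f,R,t=KR(d); c=R@np.array(P,float)+t; s=c[:2]/c[2]; s=s*(1+d['k1']*(s@s))
    return s[0]*f+d['cx'],s[1]*f+d['cy']
E
python3 - <<'E'
from h import *
a=grab('scene','scene.png');b=grab('top','top.png')
for d in (a,b): print(d['fovy'],d['k1'],ray(d,256,192))
s=read_state();print(s)
E
```

```text
pics
52.322600044337044 -0.06272725774844784 (array([ 24.99447338, 476.07917962, 753.73060972]), array([ 0.46833738, -0.52073724, -0.71379234]))
45.968228579132834 -0.05645120993653841 (array([ 266.73248571,  -11.15819541, 1322.55211335]), array([ 0.14141529,  0.02499294, -0.98966614]))
{'clock': 0.1, 'qpos': array([ 1.18519836,  0.62927419,  0.03848457,  1.51823671, -0.02697081,
        0.99628826, -0.01998231]), 'qd': array([-2.90951847e-04, -2.81434620e-03,  4.77929478e-04, -2.60209899e-03,
        4.35373746e-04,  3.22799053e-05,  2.22409871e-03]), 'tau': array([ 3.33450553e-03, -5.64530861e+01,  1.23055022e+00, -1.93972689e+01,
        1.12919306e-02,  5.45772346e-03, -5.28515983e-06]), 'eef_pos': array([ 204.15648917, -616.48700959,  202.2785026 ]), 'tool_rot': array([-3.13990619e+00,  6.51330671e-05,  3.19800095e-01]), 'force': array([ 1.03483659, -0.38000146, -0.52026637]), 'torque': array([ 0.01376427, -0.00913355,  0.05105317]), 'gripper_force': 0.0, 'width': 85.72520877285294}
```

View pics/scene.png

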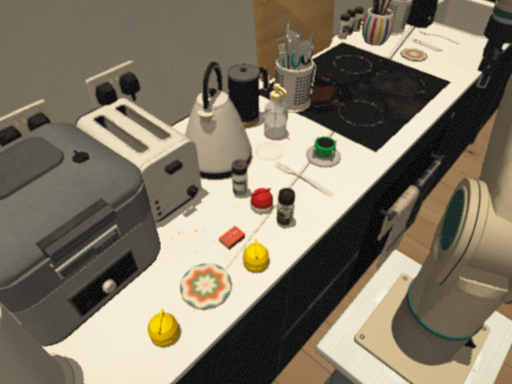

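View pics/top.png

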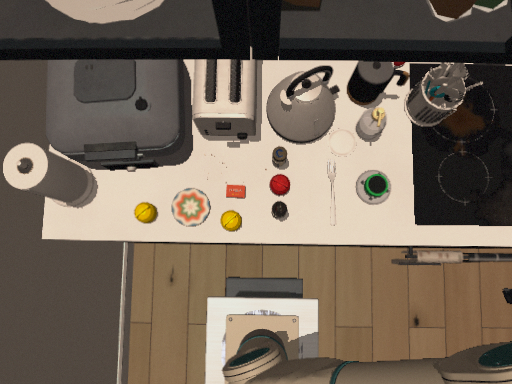

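Candidates: the timer is red at scene (262,199) / top (280,184); yellow decoys are at top (146,212) and (231,220), and the red matchbox at (236,191). The trivet is the patterned disc at top (191,207), with another patterned disc far off at scene (414,54). The dispenser with green pads is at top (376,184). I choose the red dome, the trivet on the worktop and the dispenser.

```bash
python3 - <<'E'
from h import *
b=grab('top');a=grab('scene')
def blobs(d,lo,hi,box,n):
    hsv=cv2.cvtColor(d['color'],cv2.COLOR_RGB2HSV); m=cv2.inRange(hsv,lo,hi)
    if lo[0]==0 and hi[0]<=12: m|=cv2.inRange(hsv,(172,lo[1],lo[2]),(180,255,255))
    z=np.zeros_like(m);x0,y0,x1,y1=box;z[y0:y1,x0:x1]=m[y0:y1,x0:x1]
    ys,xs=np.nonzero(z); print(n,len(xs),xs.mean().round(1),ys.mean().round(1),xs.min(),xs.max(),ys.min(),ys.max());return xs.mean(),ys.mean()
t=blobs(b,(0,120,60),(10,255,255),(265,170,296,199),'timer');print(onz(b,*t,20),onz(b,*t,30))
t=blobs(b,(50,100,30),(90,255,255),(350,165,400,205),'pad');print(onz(b,*t,51))
t=blobs(b,(0,120,60),(10,255,255),(222,180,250,202),'match');print(onz(b,*t,16))
print('jars',onz(b,280,154,105),onz(b,279.5,210,105),'triv',onz(b,191,207,9),'fork',onz(b,333,192,8))
c=lambda d,x0,y0,x1,y1,k:cv2.resize(d['color'][y0:y1,x0:x1],None,fx=k,fy=k,interpolation=cv2.INTER_CUBIC)
i1=c(b,260,140,400,220,5); i2=c(a,220,120,360,240,5)
i2=cv2.resize(i2,(350,300)); i1=cv2.resize(i1,(700,400))
i=np.zeros((600,800,3),np.uint8); i[:300,:525]=cv2.resize(i1,(525,300)); i[300:,:350]=i2; i[300:,350:800]=cv2.resize(c(b,160,170,260,237,4),(450,300))
cv2.imwrite('pics/crop.png',i[...,::-1])
E
```

```text
timer 321 279.5 184.3 270 289 174 194
[476.48262226 -46.18020147  20.        ] [474.87232096 -45.91132926  30.        ]
pad 185 375.0 185.6 365 387 174 196
[ 471.66099595 -317.17685634   51.        ]
match 222 235.3 190.8 226 244 185 197
[456.01650551  82.32036908  16.        ]
jars [547.20632304 -44.55644649 105.        ] [392.51637128 -44.75056865 105.        ] triv [407.33040737 211.62869225   9.        ] fork [ 457.80763055 -203.67204374    8.        ]
```

View pics/crop.png

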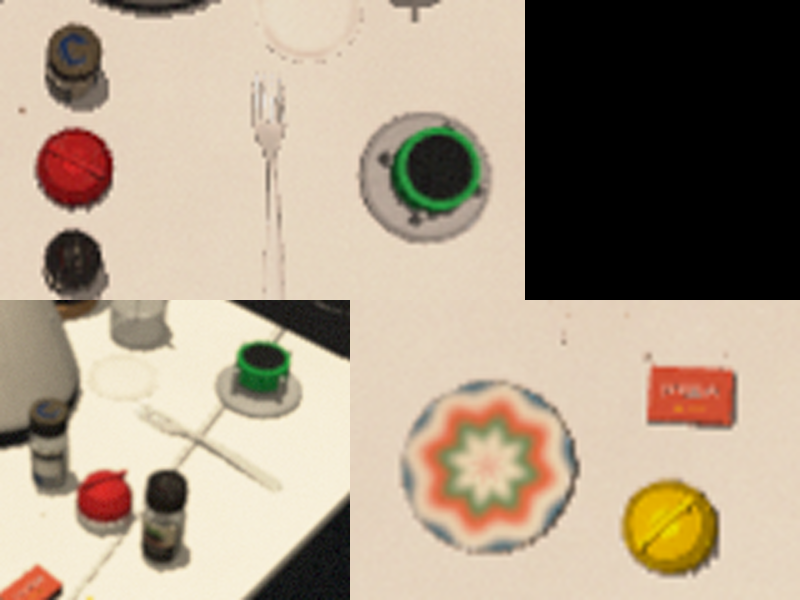

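The crop shows a red dome with its bar running upper-left to lower-right between two jars, a dispenser with green pads and a black top, and the trivet at left. I move above the dispenser.

Emit:
{"api": "move_arm", "payload": {
  "targets": "1 3.5 -2 0 0 0 0;1 3.5 -2 0 0 0 0;1 3.5 -2 0 0 0 0;1 3.5 -2 0 0 0 0;1 3.5 -2 0 0 0 0"
}}

```text
clock: 0.62
eef_pos: [339.9, -465.5, 203.0]
tool_rot: [-3.141, -0.0, 0.319]
force: [-0.6, -0.3, 0.2]
width: 85.6
gripper_force: 0.0
```

Emit:
{"api": "move_arm", "payload": {
  "targets": "1 3.5 -2 0 0 0 0;1 3.5 -2 0 0 0 0;1 3.5 -2 0 0 0 0;1 3.0 -2 0 0 0 0;1 2.5 -2 0 0 0 0"
}}

```text
clock: 1.03
eef_pos: [461.7, -319.4, 203.1]
tool_rot: [-3.141, -0.001, 0.322]
force: [0.6, 0.7, -0.1]
width: 85.1
gripper_force: 0.0
```

```bash
cat >> h.py <<'E'
def plan(x,y,z,yaw=None):
    s=read_state();p=s['eef_pos'];r=s['tool_rot'];c,n=np.cos(r[2]),np.sin(r[2]);d=np.array([x,y,z])-p
    print('t',round(s['clock'],2),'at',p.round(1),r.round(3),'q7',s['qpos'][6].round(2),'w',round(s['width'],1),'F',s['force'].round(1))
    print('tool shift cm',np.round([(c*d[0]+n*d[1])/10,(n*d[0]-c*d[1])/10,-d[2]/10],2), '' if yaw is None else 'turn z deg %.1f'%(-np.degrees((yaw-r[2]+np.pi)%(2*np.pi)-np.pi)))
E
python3 - <<'E'
from h import *
plan(472,-317,200)
d=grab('wrist','w1.png'); print(ray(d,256,192),d['fovy'])
print(proj(d,(472,-317,51)))
E
```

```text
t 1.03 at [ 461.7 -319.4  203.1] [-3.141e+00 -1.000e-03  3.220e-01] q7 -0.68 w 85.1 F [ 0.6  0.7 -0.1]
tool shift cm [1.06 0.1  0.31] 
(array([ 530.63112858, -297.09262752,  373.60758191]), array([-0.26117808, -0.10866735, -0.95939285])) 69.70686570428623
(np.float64(250.64957217527484), np.float64(165.3534686392138))
```

View pics/w1.png

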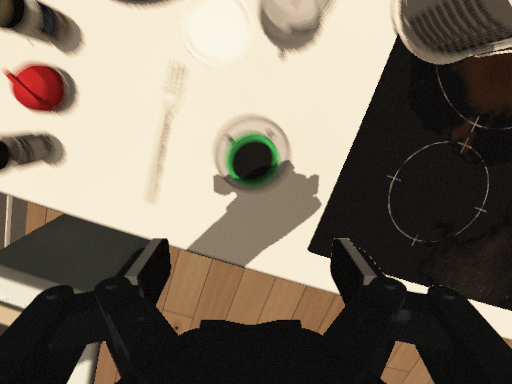

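The blurred wrist view shows the pad at about (252,160), with the foot ring around it. I take a sharp look now that it is still.

```bash
python3 - <<'E'
from h import *
d=grab('wrist'); plan(472,-317,200)
hsv=cv2.cvtColor(d['color'],cv2.COLOR_RGB2HSV); m=cv2.inRange(hsv,(50,100,30),(90,255,255)); m[230:]=0
c=max(cv2.findContours(m,cv2.RETR_EXTERNAL,cv2.CHAIN_APPROX_NONE)[0],key=cv2.contourArea)
e=cv2.fitEllipse(c);print(e,onz(d,*e[0],50))
i=cv2.resize(d['color'][90:210,190:310],(600,600),interpolation=cv2.INTER_CUBIC)
cv2.imwrite('pics/w2.png',i[...,::-1])
E
```

```text
t 1.13 at [ 464.  -314.9  203. ] [-3.138e+00 -3.000e-03  3.300e-01] q7 -0.67 w 85.7 F [ 0.6 -0.5  0.1]
tool shift cm [0.69 0.46 0.3 ] 
((259.6601257324219, 167.96824645996094), (51.44466018676758, 52.37178421020508), 1.4743210077285767) [ 477.19469726 -319.7277788    50.        ]
```

View pics/w2.png

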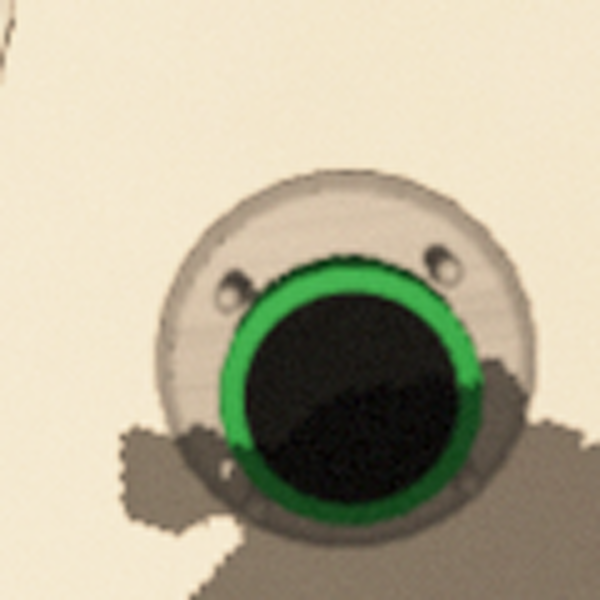

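```bash
python3 - <<'E'
from h import *
d=grab('wrist'); plan(472,-317,200)
hsv=cv2.cvtColor(d['color'],cv2.COLOR_RGB2HSV); g=cv2.inRange(hsv,(50,100,30),(90,255,255)); g[230:]=0
c=max(cv2.findContours(g,cv2.RETR_EXTERNAL,cv2.CHAIN_APPROX_NONE)[0],key=cv2.contourArea)
f=np.zeros_like(g);cv2.drawContours(f,[c],-1,255,-1); b=f&~g
e=cv2.fitEllipse(c);ys,xs=np.nonzero(b);print(e,onz(d,*e[0],48),'black',xs.mean(),ys.mean(),onz(d,xs.mean(),ys.mean(),51))
i=cv2.cvtColor(d['color'],cv2.COLOR_RGB2GRAY)
P=[onz(d,236,148.4,47.5),onz(d,279.4,144,47.5)];v=P[1]-P[0];print(P,np.hypot(*v[:2]),np.arctan2(v[1],v[0]))
n=np.array([-v[1],v[0]])/np.hypot(*v[:2]);m=(P[0]+P[1])[:2]/2;print('centers',m+n*26.5,m-n*26.5)
E
```

```text
t 1.18 at [ 461.6 -318.5  203. ] [-3.14e+00 -1.00e-03  3.26e-01] q7 -0.67 w 85.5 F [ 0.6 -0.7  0. ]
tool shift cm [1.03 0.19 0.3 ] 
((258.4526062011719, 166.3462371826172), (51.4481086730957, 52.036651611328125), 13.33788776397705) [ 475.94943944 -321.28236283   48.        ] black 258.6440804169769 167.66418466120626 [ 475.04531943 -321.76196627   51.        ]
[array([ 487.5374155 , -289.13541203,   47.5       ]), array([ 509.03612633, -335.74539556,   47.5       ])] 51.3291840258678 -1.1386289309506636
centers [ 522.35036334 -301.34114617] [ 474.2231785  -323.53966142]
```

Emit:
{"api": "move_arm", "payload": {
  "targets": "0.5 -2.2 -1.9 3 0 0 0;0.5 -2.2 -1.9 3 0 0 0;0.5 -2.2 -1.9 3 0 0 0;0.5 -2.1 -1.9 3 0 0 0;0.5 0 0 2 0 0 -6"
}}

```text
clock: 1.6
eef_pos: [343.8, -274.4, 61.5]
tool_rot: [-3.133, 0.008, 0.421]
force: [-0.7, 0.2, -0.4]
width: 64.0
gripper_force: 0.0
```

Emit:
{"api": "move_arm", "payload": {
  "targets": "0.5 0 0 1.5 0 0 0;0.5 0 0 1 0 0 0;0.5 0 0 0 0 0 0;0.5 0 0 0 0 0 0"
}}

```text
clock: 1.93
eef_pos: [352.3, -278.1, 38.1]
tool_rot: [-3.141, 0.001, 0.422]
force: [-0.7, -0.9, -0.1]
width: 64.2
gripper_force: 0.0
```

Emit:
{"api": "move_arm", "payload": {
  "targets": "0.5 0 0 2 0 0 0;0.5 0 0 1.6 0 0 0;0.5 0 0 0 0 0 0;0.5 0 0 0 0 0 0"
}}

```text
clock: 2.27
eef_pos: [351.1, -277.7, 11.4]
tool_rot: [-3.139, 0.005, 0.425]
force: [0.8, -0.4, -0.8]
width: 64.2
gripper_force: 0.0
```

Emit:
{"api": "move_arm", "payload": {
  "targets": "0.5 0 0 0.2 0 0 0;0.5 0 0 0.2 0 0 0;0.5 0 0 0 0 0 0"
}}

```text
clock: 2.52
eef_pos: [351.5, -277.7, 7.7]
tool_rot: [-3.14, 0.005, 0.424]
force: [0.3, 0.5, 0.1]
width: 63.7
gripper_force: 0.0
```

Emit:
{"api": "move_arm", "payload": {
  "targets": "0.5 0 0 0.2 0 0 0;0.5 0 0 0 0 0 0"
}}

```text
clock: 2.68
eef_pos: [351.4, -277.5, 5.5]
tool_rot: [-3.139, 0.005, 0.425]
force: [0.2, 0.1, 0.2]
width: 64.0
gripper_force: 0.0
```

Emit:
{"api": "move_arm", "payload": {
  "targets": "0.5 0 0 0.4 0 0 0;0.5 0 0 0.3 0 0 0;0.5 0 0 0 0 0 0"
}}

```text
clock: 2.93
eef_pos: [351.0, -277.2, -1.9]
tool_rot: [-3.138, 0.005, 0.425]
force: [-0.7, 0.3, -0.2]
width: 64.1
gripper_force: 0.0
```

Emit:
{"api": "move_arm", "payload": {
  "targets": "0.5 0 0 0.2 0 0 0;0.5 0 0 0.2 0 0 0;0.5 0 0 0 0 0 0"
}}

```text
clock: 3.18
eef_pos: [351.0, -277.2, -5.9]
tool_rot: [-3.138, 0.006, 0.425]
force: [0.4, 0.9, 0.4]
width: 64.4
gripper_force: 0.0
```

Emit:
{"api": "move_arm", "payload": {
  "targets": "0.5 0 0 0.2 0 0 0;0.5 0 0 0 0 0 0"
}}

```text
clock: 3.35
eef_pos: [351.0, -277.1, -7.9]
tool_rot: [-3.138, 0.006, 0.425]
force: [0.1, 0.2, -0.6]
width: 64.3
gripper_force: 0.0
```

Emit:
{"api": "move_arm", "payload": {
  "targets": "0.5 0 0 0.1 0 0 0;0.5 0 0 0.1 0 0 0;0.5 0 0 0 0 0 0"
}}

```text
clock: 3.6
eef_pos: [350.9, -277.0, -10.2]
tool_rot: [-3.138, 0.006, 0.425]
force: [-1.0, 0.4, 0.9]
width: 64.0
gripper_force: 0.0
```

Emit:
{"api": "move_arm", "payload": {
  "targets": "0.5 0 0 0.1 0 0 0;0.5 0 0 0.1 0 0 0;0.5 0 0 0 0 0 0"
}}

```text
clock: 3.85
eef_pos: [350.9, -276.9, -12.3]
tool_rot: [-3.138, 0.005, 0.425]
force: [0.1, -0.1, -0.4]
width: 63.9
gripper_force: 0.0
```

```bash
python3 - <<'E'
from h import *
d=grab('top','top2.png'); print(onz(d,340,243,0),onz(d,340,225,0),ctrl.pinch_z)
w=grab('wrist'); i=np.vstack([w['color'],cv2.resize(d['color'][170:260,300:400],(512,216))[:216]])
cv2.imwrite('pics/w3.png',i[...,::-1])
E
```

```text
[ 309.5901684  -224.38084933    0.        ] [ 361.91293511 -224.73402412    0.        ] 18.700000000000003
```

View pics/w3.png

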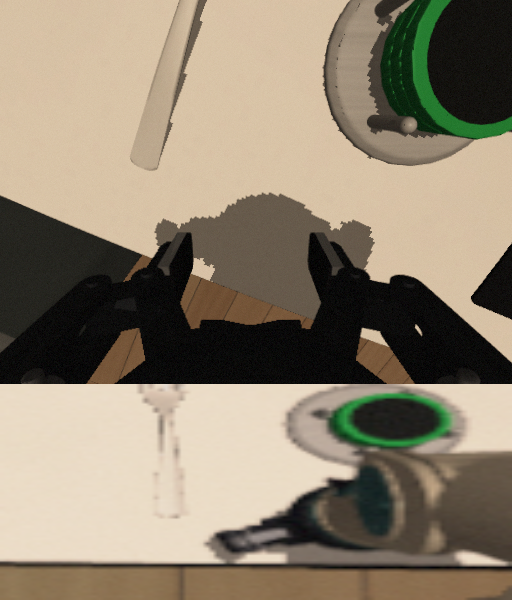

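The fingertips at (190,235) and (310,235) are over the worktop and still just above their shadows, so I continue down.

Emit:
{"api": "move_arm", "payload": {
  "targets": "0.5 0 0 0.1 0 0 0;0.5 0 0 0 0 0 0"
}}

```text
clock: 4.12
eef_pos: [350.9, -276.9, -13.3]
tool_rot: [-3.138, 0.006, 0.425]
force: [-0.7, -0.3, -0.5]
width: 63.8
gripper_force: 0.0
```

Emit:
{"api": "move_arm", "payload": {
  "targets": "0.5 0 0 0.1 0 0 0;0.5 0 0 0 0 0 0"
}}

```text
clock: 4.28
eef_pos: [350.9, -277.0, -14.3]
tool_rot: [-3.138, 0.006, 0.425]
force: [0.0, -0.2, 1.1]
width: 64.0
gripper_force: 0.0
```

Emit:
{"api": "move_arm", "payload": {
  "targets": "0.5 0 0 0.1 0 0 0;0.5 0 0 0 0 0 0"
}}

```text
clock: 4.45
eef_pos: [350.9, -277.0, -15.3]
tool_rot: [-3.138, 0.005, 0.425]
force: [0.2, -0.1, -0.3]
width: 64.2
gripper_force: 0.0
```

```bash
python3 - <<'E'
from h import *
w=grab('wrist')
for z in (-15,0,10,20): print(z,proj(w,(351,-277,z)))
y=np.array([np.sin(.425),-np.cos(.425)])*32
for z in (-15,0,10,20): print(z,proj(w,(351+y[0],-277+y[1],z)),proj(w,(351-y[0],-277-y[1],z)))
print(onz(w,(131+158)/2,168,0))
cv2.imwrite('pics/w4.png',cv2.resize(w['color'][170:320,130:400],None,fx=2.5,fy=2.5)[...,::-1])
E
```

```text
-15 (np.float64(249.377952798389), np.float64(224.09568646969))
0 (np.float64(249.2112621479502), np.float64(233.8307534211585))
10 (np.float64(249.08371344027213), np.float64(241.28088693079803))
20 (np.float64(248.94018492556665), np.float64(249.66548298475405))
-15 (np.float64(297.3151937455949), np.float64(224.1144342121616)) (np.float64(201.51790757852763), np.float64(223.96326090862365))
0 (np.float64(301.17307060732185), np.float64(233.83413374809385)) (np.float64(197.34208961163142), np.float64(233.65289387916852))
10 (np.float64(304.1198538027436), np.float64(241.2685348638352)) (np.float64(194.1531546284874), np.float64(241.06217017757933))
20 (np.float64(307.4302145678728), np.float64(249.63083456387272)) (np.float64(190.5715154097998), np.float64(249.39394531986792))
[ 363.6947282  -204.94718068    0.        ]
```

View pics/w4.png

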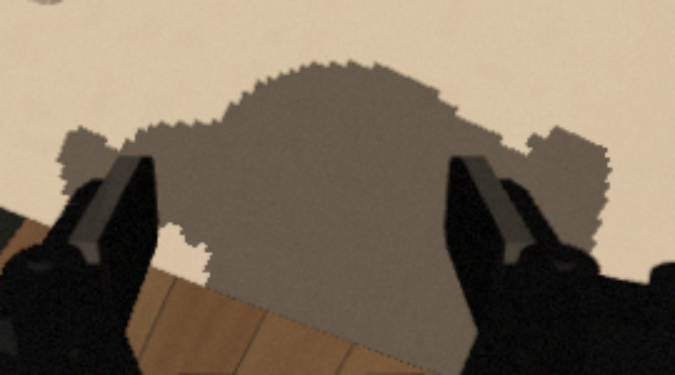

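Emit:
{"api": "move_arm", "payload": {
  "targets": "0.5 0 0 0.1 0 0 0;0.5 0 0 0.1 0 0 0;0.5 0 0 0 0 0 0"
}}

```text
clock: 4.75
eef_pos: [350.9, -277.0, -17.3]
tool_rot: [-3.138, 0.005, 0.425]
force: [0.5, 0.6, -0.5]
width: 63.8
gripper_force: 0.0
```

Emit:
{"api": "move_arm", "payload": {
  "targets": "0.5 0 0 0.1 0 0 0;0.5 0 0 0.1 0 0 0;0.5 0 0 0 0 0 0"
}}

```text
clock: 5.0
eef_pos: [350.8, -277.0, -19.4]
tool_rot: [-3.138, 0.006, 0.425]
force: [-0.3, 0.3, 0.2]
width: 64.6
gripper_force: 0.0
```

Emit:
{"api": "move_arm", "payload": {
  "targets": "0.5 0 0 0.1 0 0 0;0.5 0 0 0.1 0 0 0;0.5 0 0 0 0 0 0"
}}

```text
clock: 5.25
eef_pos: [350.8, -277.0, -21.4]
tool_rot: [-3.138, 0.006, 0.425]
force: [0.2, 0.2, -0.6]
width: 64.0
gripper_force: 0.0
```

Emit:
{"api": "move_arm", "payload": {
  "targets": "0.5 0 0 0.1 0 0 0;0.5 0 0 0.1 0 0 0;0.5 0 0 0.1 0 0 0;0.5 0 0 0 0 0 0"
}}

```text
clock: 5.58
eef_pos: [350.8, -276.9, -24.4]
tool_rot: [-3.138, 0.005, 0.425]
force: [-0.4, 0.6, 0.2]
width: 64.0
gripper_force: 0.0
```

Emit:
{"api": "move_arm", "payload": {
  "targets": "0.5 0 0 0.1 0 0 0;0.5 0 0 0.1 0 0 0;0.5 0 0 0 0 0 0"
}}

```text
clock: 5.83
eef_pos: [350.8, -276.9, -26.3]
tool_rot: [-3.138, 0.005, 0.425]
force: [0.1, 0.3, 1.0]
width: 63.9
gripper_force: 0.0
```

Emit:
{"api": "move_arm", "payload": {
  "targets": "0.5 0 0 0.1 0 0 0;0.5 0 0 0.1 0 0 0;0.5 0 0 0 0 0 0"
}}

```text
clock: 6.08
eef_pos: [350.8, -276.9, -28.4]
tool_rot: [-3.138, 0.006, 0.425]
force: [-0.1, -0.3, 0.2]
width: 64.2
gripper_force: 0.0
```

Emit:
{"api": "move_arm", "payload": {
  "targets": "0.5 0 0 0.1 0 0 0;0.5 0 0 0.1 0 0 0;0.5 0 0 0 0 0 0"
}}

```text
clock: 6.33
eef_pos: [350.8, -276.9, -30.3]
tool_rot: [-3.138, 0.006, 0.425]
force: [-0.1, 0.5, 0.3]
width: 64.0
gripper_force: 0.0
```

```bash
python3 - <<'E'
from h import *
w=grab('wrist'); t=grab('scene'); print(read_state()['eef_pos'],ray(w,256,192)[0])
i=np.hstack([cv2.resize(w['color'][170:320,130:400],(400,222)),cv2.resize(t['color'][100:220,260:420],(400,300),interpolation=cv2.INTER_CUBIC)[:222]])
cv2.imwrite('pics/w5.png',i[...,::-1])
E
```

```text
[ 350.81706443 -276.96228687  -30.23308816] [ 418.3391576  -247.80592419  139.7002639 ]
```

View pics/w5.png

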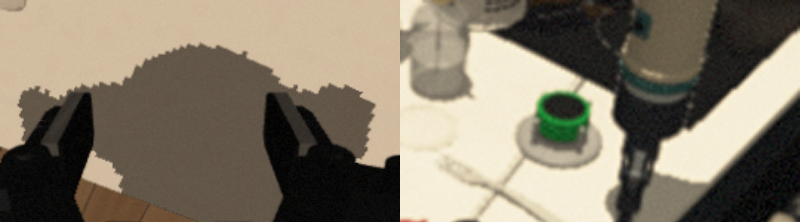

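The tips at px (191,234) and (309,234) are about 118 px apart, which puts them some 137 mm below the camera and about 3 mm above the table.

Emit:
{"api": "move_arm", "payload": {
  "targets": "0.5 0 0 0.1 0 0 0;0.5 0 0 0 0 0 0"
}}

```text
clock: 6.6
eef_pos: [350.8, -277.0, -31.3]
tool_rot: [-3.138, 0.005, 0.425]
force: [0.1, 1.1, -0.3]
width: 64.3
gripper_force: 0.0
```

Emit:
{"api": "move_arm", "payload": {
  "targets": "0.5 0 0 0.1 0 0 0;0.5 0 0 0 0 0 0"
}}

```text
clock: 6.77
eef_pos: [350.8, -277.0, -32.3]
tool_rot: [-3.138, 0.005, 0.425]
force: [1.7, -0.6, 0.3]
width: 63.9
gripper_force: 0.0
```

Emit:
{"api": "move_arm", "payload": {
  "targets": "0.5 0 0 0.1 0 0 0;0.5 0 0 0 0 0 0"
}}

```text
clock: 6.93
eef_pos: [350.8, -276.9, -33.3]
tool_rot: [-3.138, 0.005, 0.425]
force: [-0.5, 0.9, 0.5]
width: 64.0
gripper_force: 0.0
```

Emit:
{"api": "move_arm", "payload": {
  "targets": "0.5 0 0 0.1 0 0 0;0.5 0 0 0 0 0 0"
}}

```text
clock: 7.1
eef_pos: [350.9, -277.0, -34.1]
tool_rot: [-3.138, 0.005, 0.425]
force: [-0.0, 0.0, 1.3]
width: 64.0
gripper_force: 0.6
```

Emit:
{"api": "move_arm", "payload": {
  "targets": "0.5 0 0 0.1 0 0 0;0.5 0 0 0 0 0 0"
}}

```text
clock: 7.27
eef_pos: [350.9, -277.1, -34.3]
tool_rot: [-3.139, 0.005, 0.425]
force: [-1.9, 1.5, 11.2]
width: 64.0
gripper_force: 6.3
```

Contact is at eef z = -34.1 for width 64, so the tips lie 34 mm above the reported TCP at this width. I lift and go above the dispenser.

Emit:
{"api": "move_arm", "payload": {
  "targets": "0.5 0 0 -2 0 0 0;1 0 0 -2.5 0 0 0;1 0 0 -2.5 0 0 0;1 0 0 -2.5 0 0 0;1 0 0 -2 0 0 0"
}}

```text
clock: 7.68
eef_pos: [351.6, -277.1, 81.3]
tool_rot: [-3.139, 0.005, 0.425]
force: [-0.1, -0.3, -0.2]
width: 85.2
gripper_force: 0.0
```

Emit:
{"api": "move_arm", "payload": {
  "targets": "1 2.4 2.2 0 0 0 0;1 2.4 2.3 0 0 0 0;1 2.4 2.3 0 0 0 0;1 2.3 2.2 0 0 0 0;1 0 0 0 0 0 0"
}}

```text
clock: 8.1
eef_pos: [482.3, -321.5, 79.5]
tool_rot: [3.14, -0.002, 0.424]
force: [0.9, -0.5, 0.8]
width: 85.6
gripper_force: 0.0
```

Emit:
{"api": "move_arm", "payload": {
  "targets": "1 0 0 0 0 0 0;1 0 0 0 0 0 0"
}}

```text
clock: 8.27
eef_pos: [473.7, -319.4, 78.4]
tool_rot: [-3.136, 0.007, 0.425]
force: [-0.7, -0.4, -0.4]
width: 85.2
gripper_force: 0.0
```

```bash
cat > pad.py <<'E'
from h import *
d=grab('wrist'); plan(474.5,-320.5,10.4,.432)
hsv=cv2.cvtColor(d['color'],cv2.COLOR_RGB2HSV); g=cv2.inRange(hsv,(50,100,30),(90,255,255)); g[260:]=0
c=max(cv2.findContours(g,cv2.RETR_EXTERNAL,cv2.CHAIN_APPROX_NONE)[0],key=cv2.contourArea)
f=np.zeros_like(g);cv2.drawContours(f,[c],-1,255,-1); b=cv2.morphologyEx(f&~g,cv2.MORPH_OPEN,np.ones((5,5)))
c2=max(cv2.findContours(b,cv2.RETR_EXTERNAL,cv2.CHAIN_APPROX_NONE)[0],key=cv2.contourArea)
e=cv2.fitEllipse(c2);print(e,onz(d,*e[0],51), 'tips seen mid col', )
E
python3 pad.py
```

```text
t 8.32 at [ 473.3 -319.4   78.5] [-3.137  0.008  0.425] q7 -1.19 w 85.5 F [ 0.4  0.4 -0.6]
tool shift cm [0.06 0.14 6.81] turn z deg -0.4
((252.07981872558594, 207.61582946777344), (61.660621643066406, 66.56570434570312), 88.88817596435547) [ 476.02445866 -320.43460369   51.        ] tips seen mid col
```

Emit:
{"api": "move_arm", "payload": {
  "targets": "1 0.16 0.18 1.5 0 0 0;1 0 0 1.5 0 0 0;1 0 0 1.5 0 0 0;1 0 0 1 0 0 0;1 0 0 0 0 0 0"
}}

```text
clock: 8.73
eef_pos: [474.5, -320.1, 21.5]
tool_rot: [-3.134, 0.009, 0.425]
force: [-0.7, -0.5, 0.3]
width: 85.6
gripper_force: 0.0
```

Emit:
{"api": "move_arm", "payload": {
  "targets": "1 0 0 0 0 0 0;1 0 0 0 0 0 0"
}}

```text
clock: 8.9
eef_pos: [477.3, -320.8, 24.4]
tool_rot: [-3.139, 0.005, 0.425]
force: [0.5, -0.0, -0.3]
width: 85.4
gripper_force: 0.0
```

Emit:
{"api": "move_arm", "payload": {
  "targets": "1 -0.1 0 0.5 0 0 0;1 0 0 0.5 0 0 0;1 0 0 0.3 0 0 0;1 0 0 0 0 0 0;1 0 0 0 0 0 0"
}}

```text
clock: 9.32
eef_pos: [475.9, -321.2, 10.8]
tool_rot: [-3.138, 0.006, 0.425]
force: [0.2, 0.2, -0.5]
width: 85.2
gripper_force: 0.0
```

Emit:
{"api": "move_arm", "payload": {
  "targets": "-1 0 0 0 0 0 0;-1 0 0 0 0 0 0;-1 0 0 0 0 0 0;-1 0 0 0 0 0 0;-1 0 0 0 0 0 0"
}}

```text
clock: 9.73
eef_pos: [476.2, -321.3, 11.1]
tool_rot: [-3.138, 0.005, 0.425]
force: [-0.4, 0.6, 0.1]
width: 60.0
gripper_force: 64.4
```

Emit:
{"api": "move_arm", "payload": {
  "targets": "-1 0 0 0 0 0 0;-1 0 0 0 0 0 0"
}}

```text
clock: 9.9
eef_pos: [476.2, -321.3, 11.1]
tool_rot: [-3.138, 0.005, 0.425]
force: [1.1, 0.1, -0.1]
width: 60.1
gripper_force: 64.4
```

Emit:
{"api": "move_arm", "payload": {
  "targets": "-1 0 0 -0.5 0 0 0;-1 0 0 -1 0 0 0;-1 0 0 -2 0 0 0;-1 0 0 -2.5 0 0 0;-1 0 0 -2 0 0 0"
}}

```text
clock: 10.32
eef_pos: [476.8, -321.2, 93.0]
tool_rot: [-3.139, 0.005, 0.425]
force: [-0.1, -0.8, -1.3]
width: 59.8
gripper_force: 64.7
```

Emit:
{"api": "move_arm", "payload": {
  "targets": "-1 0 0 -1 0 0 0;-1 0 0 0 0 0 0"
}}

```text
clock: 10.48
eef_pos: [478.2, -322.2, 103.8]
tool_rot: [3.141, 0.003, 0.424]
force: [0.6, -0.1, -1.2]
width: 59.8
gripper_force: 64.7
```

```bash
python3 - <<'E'
from h import *
w=grab('wrist'); t=grab('scene'); plan(407,212,80)
i=np.hstack([cv2.resize(w['color'][120:340,80:420],(425,275)),cv2.resize(t['color'][60:200,260:420],(375,275),interpolation=cv2.INTER_CUBIC)])
cv2.imwrite('pics/w6.png',i[...,::-1])
E
```

```text
t 10.58 at [ 476.2 -321.6  100.9] [-3.138  0.006  0.424] q7 -1.16 w 59.7 F [ 0.4  0.1 -1. ]
tool shift cm [ 15.67 -51.47   2.09]
```

View pics/w6.png

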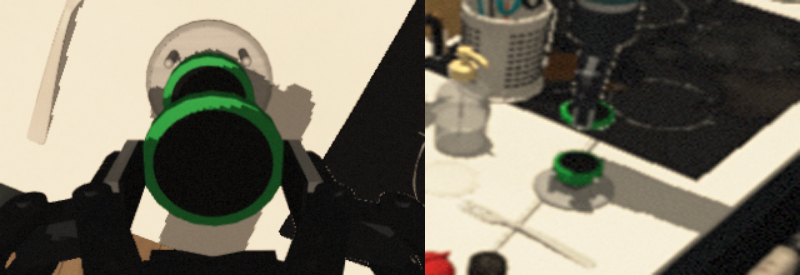

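The view shows one pad held flat between the fingers at about (213,158), with the next pad up in the dispenser and the posts clear. I carry it to the trivet.

Emit:
{"api": "move_arm", "payload": {
  "targets": "-1 0.5 -1.5 -1 0 0 0;-1 1.1 -3.6 -1 0 0 0;-1 1.1 -3.6 0 0 0 0;-1 1.1 -3.6 0 0 0 0;-1 1.1 -3.6 0 0 0 0"
}}

```text
clock: 11.0
eef_pos: [454.3, -153.6, 120.9]
tool_rot: [-3.136, 0.006, 0.425]
force: [-0.2, 0.0, -0.2]
width: 60.0
gripper_force: 64.7
```

Emit:
{"api": "move_arm", "payload": {
  "targets": "-1 1.1 -3.6 0 0 0 0;-1 1.1 -3.6 0 0 0 0;-1 1.1 -3.6 0 0 0 0;-1 1.1 -3.6 0 0 0 0;-1 1.1 -3.6 0 0 0 0"
}}

```text
clock: 11.42
eef_pos: [429.7, 32.6, 121.2]
tool_rot: [-3.137, 0.007, 0.425]
force: [0.5, 0.5, -1.0]
width: 59.9
gripper_force: 64.7
```

Emit:
{"api": "move_arm", "payload": {
  "targets": "-1 1.1 -3.6 0 0 0 0;-1 1.1 -3.6 0 0 0 0;-1 1.1 -3.6 0 0 0 0;-1 0.6 -2 0 0 0 0;-1 0 0 0 0 0 0"
}}

```text
clock: 11.83
eef_pos: [412.5, 169.7, 122.0]
tool_rot: [-3.134, 0.004, 0.434]
force: [-0.4, -0.8, -0.9]
width: 59.9
gripper_force: 64.8
```

Emit:
{"api": "move_arm", "payload": {
  "targets": "-1 0 0 0 0 0 0;-1 0 0 0 0 0 0"
}}

```text
clock: 12.0
eef_pos: [413.4, 162.2, 121.3]
tool_rot: [-3.139, 0.008, 0.425]
force: [0.2, -0.4, -1.1]
width: 59.7
gripper_force: 64.8
```

```bash
cat > triv.py <<'E'
from h import *
d=grab('wrist'); plan(407,212,80); z=read_state()['eef_pos'][2]
hsv=cv2.cvtColor(d['color'],cv2.COLOR_RGB2HSV); g=cv2.inRange(hsv,(50,130,30),(90,255,255))
c=max(cv2.findContours(g,cv2.RETR_EXTERNAL,cv2.CHAIN_APPROX_NONE)[0],key=cv2.contourArea)
f=np.zeros_like(g);cv2.drawContours(f,[c],-1,255,-1); b=cv2.morphologyEx(f&~g,cv2.MORPH_OPEN,np.ones((5,5)))
c2=max(cv2.findContours(b,cv2.RETR_EXTERNAL,cv2.CHAIN_APPROX_NONE)[0],key=cv2.contourArea)
e=cv2.fitEllipse(c2);print('pad',e,onz(d,*e[0],z+40))
# trivet from top camera, saturation mask if unhidden, and wrist
for n,dd in (('wrist',d),('top',grab('top')),('scene',grab('scene'))):
    u,v=proj(dd,(407,212,9)); print(n,u,v)
    cv2.imwrite('pics/z_%s.png'%n,dd['color'][...,::-1])
E
python3 triv.py
```

```text
t 12.05 at [413.8 161.6 121.3] [-3.139  0.008  0.424] q7 -2.16 w 60.2 F [-0.3 -0.6 -0.2]
tool shift cm [ 1.45 -4.87  4.13] 
pad ((250.109375, 250.2938690185547), (84.04651641845703, 94.61141204833984), 90.0903549194336) [415.87973183 162.53068277 161.34176869]
wrist 203.96221697202236 167.72818313893873
top 190.86969979294219 207.1102445476282
scene 206.1098567733048 282.9751516002651
```

```bash
python3 - <<'E'
from h import *
for n,f,u,v,r in (('top','pics/top.png',191,207,24),('scene','pics/scene.png',206,286,34),('wrist','pics/z_wrist.png',200,170,0)):
    if n=='wrist': continue
    d=grab(n); im=cv2.imread(f)[...,::-1]
    hsv=cv2.cvtColor(np.ascontiguousarray(im),cv2.COLOR_RGB2HSV); s=hsv[...,1].astype(int)
    z=np.zeros(s.shape,np.uint8);cv2.circle(z,(u,v),r,255,-1)
    print(n,'sat table',np.median(s[v-r-3,u-10:u+10]))
    m=((hsv[...,1]>80)*z).astype(np.uint8)
    c=np.vstack(cv2.findContours(m,cv2.RETR_EXTERNAL,cv2.CHAIN_APPROX_NONE)[0]); h=cv2.convexHull(c)
    P=np.array([onz(d,*p[0],9)[:2] for p in h]).astype(np.float32); (cx,cy),R=cv2.minEnclosingCircle(P); 
    A=np.c_[2*P,np.ones(len(P))];q=np.linalg.lstsq(A,(P**2).sum(1),rcond=None)[0]
    print(cx,cy,R,'lsq',q[:2],np.sqrt(q[2]+q[0]**2+q[1]**2))
E
```

```text
top sat table 44.0
408.7949523925781 214.5779571533203 47.75529861450195 lsq [408.96995617 214.75112774] 46.292039479681435
scene sat table 33.0
401.87823486328125 219.50701904296875 53.357913970947266 lsq [403.69142905 217.38213658] 48.5045132345518
```

```bash
cat > or.py <<'E'
from h import *
def orange(d,u,v,r,im=None):
    im=d['color'] if im is None else im
    hsv=cv2.cvtColor(np.ascontiguousarray(im),cv2.COLOR_RGB2HSV)
    z=np.zeros(hsv.shape[:2],np.uint8);cv2.circle(z,(int(u),int(v)),r,255,-1)
    m=cv2.inRange(hsv,(3,100,90),(18,255,255))&z
    ys,xs=np.nonzero(m); P=np.array([onz(d,x,y,9)[:2] for x,y in zip(xs,ys)])
    c=np.median(P,0)
    for _ in range(20):   # circle lsq through ring pixels
        A=np.c_[2*P,np.ones(len(P))];q=np.linalg.lstsq(A,(P**2).sum(1),rcond=None)[0]
    (cx,cy),R=cv2.minEnclosingCircle(P.astype(np.float32))
    print(len(P),'mean',P.mean(0),'lsq',q[:2],np.sqrt(q[2]+q[:2]@q[:2]),'enc',cx,cy,R)
if __name__=='__main__':
    orange(grab('top'),191,207,20,cv2.imread('pics/top.png')[...,::-1])
    orange(grab('scene'),206,286,28,cv2.imread('pics/scene.png')[...,::-1])
    w=grab('wrist'); orange(w,204,168,60)
E
python3 or.py
```

```text
346 mean [408.99964576 214.15769185] lsq [408.71844023 214.33619201] 36.219382026932166 enc 408.62860107421875 214.4302215576172 45.24787139892578
532 mean [405.9877986 216.2446678] lsq [406.78849351 215.03244533] 36.25687992685225 enc 406.800048828125 214.9366912841797 44.809547424316406
2795 mean [410.28372456 215.20913075] lsq [408.56312387 214.35784534] 36.56352097376554 enc 413.84027099609375 214.30882263183594 51.695003509521484
```

Emit:
{"api": "move_arm", "payload": {
  "targets": "-1 0.7 -2.5 1 0 0 0;-1 0.8 -2.5 2 0 0 0;-1 0 0 2 0 0 0;-1 0 0 2 0 0 0;-1 0 0 2 0 0 0"
}}

```text
clock: 12.82
eef_pos: [407.1, 215.3, 31.1]
tool_rot: [-3.138, 0.005, 0.425]
force: [0.4, 0.1, -1.1]
width: 60.1
gripper_force: 64.8
```

Emit:
{"api": "move_arm", "payload": {
  "targets": "-1 0 0 1.5 0 0 0;-1 0 0 1.2 0 0 0;-1 0 0 0 0 0 0;-1 0 0 0 0 0 0;-1 0 0 0 0 0 0"
}}

```text
clock: 13.23
eef_pos: [407.2, 215.1, 5.4]
tool_rot: [-3.138, 0.005, 0.425]
force: [0.4, -0.3, -0.4]
width: 60.2
gripper_force: 64.8
```

```bash
sed -i 's/plan(407,212,80)/plan(406.5,213.5,-22)/' triv.py; python3 triv.py; python3 -c "
from or import *" 2>/dev/null; cp or.py orng.py
```

```text
t 13.28 at [407.5 215.2   5.6] [-3.138  0.004  0.424] q7 -2.47 w 59.9 F [-0.6  0.5 -0.4]
tool shift cm [-0.16  0.12  2.76] 
pad ((250.107666015625, 250.3623809814453), (84.07136535644531, 94.80532836914062), 89.62845611572266) [409.67573907 215.44864062  45.6320625 ]
wrist 253.45622384094017 228.37395247045606
top 190.86969979294219 207.1102445476282
scene 206.1098567733048 282.9751516002651
```

Emit:
{"api": "move_arm", "payload": {
  "targets": "-1 -0.15 0.04 1 0 0 0;-1 0 0 0.9 0 0 0;-1 0 0 0.3 0 0 0;-1 0 0 0 0 0 0;-1 0 0 0 0 0 0"
}}

```text
clock: 13.8
eef_pos: [405.5, 214.0, -17.1]
tool_rot: [-3.138, 0.006, 0.425]
force: [0.3, 0.3, -0.5]
width: 60.0
gripper_force: 64.8
```

Emit:
{"api": "move_arm", "payload": {
  "targets": "-1 0 0 0.2 0 0 0;-1 0 0 0 0 0 0;-1 0 0 0 0 0 0"
}}

```text
clock: 14.05
eef_pos: [405.6, 214.0, -19.0]
tool_rot: [-3.138, 0.005, 0.425]
force: [-0.7, -0.3, -0.1]
width: 60.2
gripper_force: 64.8
```

Emit:
{"api": "move_arm", "payload": {
  "targets": "-1 0 0 0.1 0 0 0;-1 0 0 0.1 0 0 0;-1 0 0 0 0 0 0"
}}

```text
clock: 14.3
eef_pos: [405.8, 214.1, -20.2]
tool_rot: [-3.139, 0.004, 0.425]
force: [-0.8, -0.6, 10.8]
width: 60.1
gripper_force: 66.2
```

Emit:
{"api": "move_arm", "payload": {
  "targets": "-1 0 0 0.1 0 0 0;-1 0 0 0 0 0 0"
}}

```text
clock: 14.47
eef_pos: [405.8, 214.1, -20.3]
tool_rot: [-3.139, 0.003, 0.425]
force: [-2.8, -2.5, 23.1]
width: 60.1
gripper_force: 67.7
```

Emit:
{"api": "move_arm", "payload": {
  "targets": "-1 0 0 -0.2 0 0 0;1 0 0 0 0 0 0;1 0 0 0 0 0 0;1 0 0 0 0 0 0;1 0 0 0 0 0 0"
}}

```text
clock: 14.88
eef_pos: [405.5, 213.9, -20.3]
tool_rot: [-3.138, 0.006, 0.425]
force: [-0.1, -0.6, -0.3]
width: 85.2
gripper_force: 0.0
```

Emit:
{"api": "move_arm", "payload": {
  "targets": "1 0 0 -1.5 0 0 0;1 0 0 -2.5 0 0 0;1 0 0 -2.5 0 0 0;1 0 0 -2.5 0 0 0;1 0 0 -2.5 0 0 0"
}}

```text
clock: 15.3
eef_pos: [405.8, 213.6, 95.7]
tool_rot: [-3.138, 0.007, 0.425]
force: [1.4, -0.3, -0.0]
width: 85.4
gripper_force: 0.0
```

Emit:
{"api": "move_arm", "payload": {
  "targets": "1 0 0 -2.5 0 0 0;1 0 0 -2.5 0 0 7;1 0 0 -1.5 0 0 7;1 0 0 0 0 0 7;1 0 0 0 0 0 3"
}}

```text
clock: 15.72
eef_pos: [407.4, 213.9, 160.9]
tool_rot: [-3.14, 0.004, -0.0]
force: [-0.0, -0.2, -1.0]
width: 85.6
gripper_force: 0.0
```

```bash
cat > chk.py <<'E'
from h import *
import sys
plan(474,-46,150,0)
d=grab('wrist')
hsv=cv2.cvtColor(d['color'],cv2.COLOR_RGB2HSV); g=cv2.inRange(hsv,(50,130,30),(90,255,255)); 
c=max(cv2.findContours(g,cv2.RETR_EXTERNAL,cv2.CHAIN_APPROX_NONE)[0],key=cv2.contourArea)
f=np.zeros_like(g);cv2.drawContours(f,[c],-1,255,-1); b=cv2.morphologyEx(f&~g,cv2.MORPH_OPEN,np.ones((5,5)))
c2=max(cv2.findContours(b,cv2.RETR_EXTERNAL,cv2.CHAIN_APPROX_NONE)[0],key=cv2.contourArea)
e=cv2.fitEllipse(c2);print('pad',e,onz(d,*e[0],18))
from orng import orange
orange(d,*proj(d,(408.5,214.4,9)),60)
cv2.imwrite('pics/z_pad.png',d['color'][...,::-1])
E
python3 chk.py
```

```text
t 15.72 at [407.4 213.9 160.9] [-3.14   0.004 -0.   ] q7 -2.54 w 85.6 F [-0.  -0.2 -1. ]
tool shift cm [ 6.67 25.99  1.09] turn z deg -0.0
pad ((250.69403076171875, 176.28488159179688), (41.44631576538086, 42.92476272583008), 86.55973815917969) [406.16274102 213.30597888  18.        ]
1742 mean [414.16276105 215.35311654] lsq [406.44541572 213.70669617] 39.59007456133398 enc 408.3652038574219 214.4495391845703 48.419471740722656
```

The pad is at (406,213), within about 2 mm of the trivet centre. Now I go above the timer.

Emit:
{"api": "move_arm", "payload": {
  "targets": "1 1 3.5 0.5 0 0 0;1 1 3.7 0.5 0 0 0;1 1 3.7 0.5 0 0 0;1 1 3.7 0.5 0 0 0;1 1 3.7 0.5 0 0 0"
}}

```text
clock: 16.18
eef_pos: [457.5, 29.4, 133.9]
tool_rot: [-3.141, 0.007, 0.008]
force: [0.6, -0.4, 0.2]
width: 85.5
gripper_force: 0.0
```

Emit:
{"api": "move_arm", "payload": {
  "targets": "1 1 3.7 0.5 0 0 0;1 1 3.5 0.5 0 0 0;1 1.3 0.5 0.5 0 0 0;1 0 0 0 0 0 0;1 0 0 0 0 0 0"
}}

```text
clock: 16.6
eef_pos: [490.6, -45.6, 118.5]
tool_rot: [-3.14, 0.008, 0.006]
force: [-0.8, 0.7, 0.7]
width: 85.1
gripper_force: 0.0
```

```bash
cat > tim.py <<'E'
from h import *
d=grab('wrist','z_tim.png'); plan(474,-46,120,0)
hsv=cv2.cvtColor(d['color'],cv2.COLOR_RGB2HSV); g=cv2.inRange(hsv,(0,130,40),(8,255,255))|cv2.inRange(hsv,(172,130,40),(180,255,255))
u,v=proj(d,(474,-46,30));print('exp',u,v)
z=np.zeros_like(g);cv2.circle(z,(int(u),int(v)),45,255,-1);g&=z
g2=cv2.morphologyEx(g,cv2.MORPH_OPEN,np.ones((7,7)))
c=max(cv2.findContours(g2,cv2.RETR_EXTERNAL,cv2.CHAIN_APPROX_NONE)[0],key=cv2.contourArea)
e=cv2.fitEllipse(c);print(e,onz(d,*e[0],30)); x,y,w,h=cv2.boundingRect(c); print(x,y,w,h)
for r in range(y-6,y+h+14,3): print(r,''.join('R' if g[r,k] else ('W' if d['color'][r,k].min()>150 else '.') for k in range(x-12,x+w+12)))
E
python3 tim.py
```

```text
t 16.65 at [490.2 -44.5 118.8] [-3.14   0.008  0.008] q7 -2.02 w 85.5 F [0.9 0.4 0.1]
tool shift cm [-1.62  0.13 -0.12] turn z deg 0.4
exp 250.451093527859 203.8282064474815
((249.46536254882812, 200.4667205810547), (57.699546813964844, 58.942996978759766), 131.94276428222656) [477.51364756 -45.00373645  30.        ]
221 172 58 58
166 WWWWWWWWWWWWWWWWWWWWWWWWWWWWWWWWWWWW..............................................
169 WWWWWWW.WWWWWWWWWWWWWWWWWWW.......................................................
172 WWWWWWWWWWWWWWWWWWWWWW..........RRRRRRRRRRRRRRRRR.................................
175 WWWWWW.WWWWWWWWWWWW......RRRRRRRRRRRRRRRRRRRRRRRRRRRRRRR..........................
178 .....WW..............RRRRRRRRRRRRRRRRRRRRRRRRRRRRRRRRRRRRRRR......................
181 ..................RRRRRRRRRRRRRRRRRRRRRRRRRRRRRRRRRRRRRRRRRRRRRR..................
184 ................RRRRRRRRRRRRRRRRRRRRRRRRRRRRRRRRRRRRRRRRRRRRRRRRRR................
187 ..............RRRRRRRRRRRRRRRRRRRRRRRRRRRRRRRRRRRRRRRRRRRRRRRRRRRRR...............
190 .............RRRRRRRRRRRRRRRRRRRRRRRRRRRRRRRRRRRRRRRRRRRRRRRRRRRRRR
[... 794 characters left out ...]
....
220 WWWWWWWWWWWWWWWW...RRRRRRRRRRRRRRRRRRRRRRRRRRRRRRRRRRRRRRRRRRRRR..................
223 WWWWWWWWWWWWWWWWWWW...RRRRRRRRRRRRRRRRRRRRRRRRRRRRRRRRRRRRRRRRRR..................
226 WWWWWWWWWWWWWWWWWWWWWWW...RRRRRRRRRRRRRRRRRRRRRRRRRRRRR...........................
229 WWWWWWWWWWWWWWWWWWWWWWWWWWWWW.....RRRRRRRRRRRRR...................................
232 WWWWWWWWWWWWWWWWWWWWWWWWWWWWWWWWWWWWWWWWWWWWWWWWWWWWWW............................
235 WWWWWWWWWWWWWWWWWWWWWWWWWWWWWWWWWWWWWWWWWWWWWWWWWWWWWWWW..........................
238 WWWWWWWWWWWWWWWWWWWWWWWWWWWWWWWWWWWWWWWWWWWWWWWWWWWWWWWWW.........................
241 WWWWWWWWWWWWWWWWWWWWWWWWWWWWWWWWWWWWW...WWWWWWWWWWWWWWWWWWW.......................
```

Emit:
{"api": "move_arm", "payload": {
  "targets": "1 -1.4 0.1 0 0 0 0;1 0 0 2 0 0 0;1 0 0 2 0 0 0;1 0 0 2 0 0 0;1 0 0 0 0 0 0"
}}

```text
clock: 17.07
eef_pos: [473.6, -44.9, 57.2]
tool_rot: [-3.14, 0.012, 0.01]
force: [-0.2, -0.5, 0.3]
width: 85.2
gripper_force: 0.0
```

Emit:
{"api": "move_arm", "payload": {
  "targets": "1 0 0 0 0 0 0;1 0 0 0 0 0 0"
}}

```text
clock: 17.23
eef_pos: [476.9, -45.5, 60.1]
tool_rot: [-3.14, 0.006, 0.008]
force: [0.2, 0.7, -0.4]
width: 85.3
gripper_force: 0.0
```

```bash
sed -i 's/^for r in/for r in [] and/' tim.py; cat >> tim.py <<'E'
# jar lids: dark blobs
E
python3 - <<'E'
exec(open('tim.py').read())
E
```

```text
t 17.28 at [477.2 -45.8  60.4] [-3.14   0.005  0.008] q7 -2.11 w 85.6 F [ 0.5  0.2 -0.6]
tool shift cm [-0.32  0.02 -5.96] turn z deg 0.4
exp 250.45892073532337 212.12634923110215
((249.7788848876953, 207.4870147705078), (74.08069610595703, 76.33140563964844), 133.9736785888672) [477.82076039 -45.44224889  30.        ]
212 170 75 75
```

Emit:
{"api": "move_arm", "payload": {
  "targets": "1 0 0 2 0 0 0;1 0 0 2 0 0 0;1 0 0 2 0 0 0;1 0 0 1.5 0 0 0;1 0 0 0 0 0 0"
}}

```text
clock: 17.7
eef_pos: [475.4, -46.4, -16.8]
tool_rot: [-3.141, 0.008, 0.007]
force: [0.4, 0.6, 0.5]
width: 85.2
gripper_force: 0.0
```

Emit:
{"api": "move_arm", "payload": {
  "targets": "1 0 0 0 0 0 0;1 0 0 0 0 0 0"
}}

```text
clock: 17.87
eef_pos: [477.1, -46.4, -14.6]
tool_rot: [-3.141, 0.004, 0.006]
force: [-0.2, -0.1, -0.3]
width: 85.1
gripper_force: 0.0
```

Emit:
{"api": "move_arm", "payload": {
  "targets": "1 0 0 0.6 0 0 0;1 0 0 0.5 0 0 0;1 0 0 0 0 0 0;1 0 0 0 0 0 0"
}}

```text
clock: 18.2
eef_pos: [476.0, -46.7, -26.8]
tool_rot: [-3.141, 0.007, 0.006]
force: [1.0, 0.1, 0.1]
width: 85.1
gripper_force: 0.0
```

Emit:
{"api": "move_arm", "payload": {
  "targets": "-1 0 0 0 0 0 0;-1 0 0 0 0 0 0;-1 0 0 0 0 0 0;-1 0 0 0 0 0 0;-1 0 0 0 0 0 0"
}}

```text
clock: 18.62
eef_pos: [476.3, -46.4, -26.0]
tool_rot: [-3.141, 0.005, 0.006]
force: [-1.5, 0.7, 7.9]
width: 57.8
gripper_force: 62.6
```

Emit:
{"api": "move_arm", "payload": {
  "targets": "-1 0 0 0 0 0 0;-1 0 0 0 0 0 0"
}}

```text
clock: 18.78
eef_pos: [476.3, -46.4, -26.0]
tool_rot: [-3.141, 0.006, 0.006]
force: [-0.3, 1.1, 7.4]
width: 58.2
gripper_force: 62.6
```

Emit:
{"api": "move_arm", "payload": {
  "targets": "-1 0 0 -0.5 0 0 0;-1 0 0 -1.5 0 0 0;-1 0 0 -2 0 0 0;-1 0 0 -2.5 0 0 0;-1 0 0 -2.5 0 0 0"
}}

```text
clock: 19.2
eef_pos: [475.8, -46.7, 64.0]
tool_rot: [-3.141, 0.008, 0.006]
force: [0.3, -0.4, -1.8]
width: 57.8
gripper_force: 64.5
```

Emit:
{"api": "move_arm", "payload": {
  "targets": "-1 0 0 -2.5 0 0 0;-1 0 0 -2.5 0 0 0;-1 0 0 0 0 0 0;-1 0 0 0 0 0 0"
}}

```text
clock: 19.53
eef_pos: [477.6, -47.2, 114.2]
tool_rot: [-3.141, 0.004, 0.005]
force: [-0.1, -0.8, -0.9]
width: 57.4
gripper_force: 64.6
```

```bash
python3 - <<'E'
from h import *
plan(408,214,120,0)
d=grab('wrist','z_held.png'); b=grab('top'); s=grab('scene')
c=cv2.resize(d['color'][130:290,160:340],(540,480),interpolation=cv2.INTER_CUBIC)
def cr(dd,P,r,size):
    u,v=map(int,proj(dd,P)); return cv2.resize(dd['color'][max(v-r,0):v+r,max(u-r,0):u+r],(size,size),interpolation=cv2.INTER_CUBIC)
e=read_state()['eef_pos']; P=(e[0],e[1],e[2]+50)
i=np.zeros((480,780,3),np.uint8); i[:,:540]=c; i[:240,540:]=cr(s,P,25,240); i[240:,540:]=cr(b,(474,-46,50),50,240)
cv2.imwrite('pics/held.png',i[...,::-1])
hsv=cv2.cvtColor(d['color'],cv2.COLOR_RGB2HSV)
g=cv2.inRange(hsv,(0,130,40),(8,255,255))|cv2.inRange(hsv,(172,130,40),(180,255,255))
for r in range(150,270,3): print(r,''.join('R' if g[r,k] else ('W' if hsv[r,k,1]<60 and hsv[r,k,2]>70 else '.') for k in range(195,305)))
E
```

```text
t 19.53 at [477.6 -47.2 114.2] [-3.141  0.004  0.005] q7 -2.05 w 57.4 F [-0.1 -0.8 -0.9]
tool shift cm [ -6.83 -26.15  -0.58] turn z deg 0.3
150 WWWWWWWWWWWWWWWWWWWWWWWWWWWWWWWWWWWWWWWWWWWWWWWWWWWWWWWWWWWWWWWWWWWWWWWWWWWWWWWWWWWWWWWWWWWWWWWWWWWWWWWWWWWWWW
153 WWWWWWWWWWWWWWWWWWWWWWWWWWWWWWWWWWWWWWWWWWWWWWWWWWWWWWWWWWWWWWWWWWWWWWWWWWWWWWWWWWWWWWWWWWWWWWWWWWWWWWWWWWWWWW
156 WWWWWWWWWWWWWWWWWWWWWWWWWWWWWWWWWWWWWWWWWWWWWWWWWWWWWWWWWWWWWWWWWWWWWWWWWWWWWWWWWWWWWWWWWWWWWWWWWWWWWWWWWWWW..
159 WWWWWWWWWWWWWWWWWWWWWWWWWWWWWWWWWWWWWWWWWWWWWWWWWWWWWWWWWWWWWWWWWWWWWWWWWWWWWWWWWWWWWWWWWWWWWWWWWWWWWWWWWW....
162 WWWWWWWWWWWWWWWWWWWWWWWWWWWWWWWWWWWWWWWWWWWWWWWWWWWWWWWWWWWWWW..............................WWWWWWWWWWWW......
165 WWWWWWWWWWWWWWWWWWWWWWWWWWWWWWWWWWWWWWWWWWWWWWWWWWWWWWW..........................W...............W............
168 WWWWWWWWWWWWWWWWWWWWWWWWWWWWWWWWWWWWWWWWWWWWWWWWWW............................................................
171 WWWWWWWWWWWWWWWWWWWWWWWWWWWWWWWWWWWWWWWWWWWWWWWW...................W........W....W............................
174 WWWWWWWWWWWWWWWWWWWWWWWWWWWWWWWWWWW
[... 2940 characters left out ...]
RRRRRRRRRR
252 RRRRRRRRRRRRRRRRRRRRRRRRRRRRRRRRRRRRRRRRRRRRRRRRRRRRRRRRRRRRRRRRRRRRRRRRRRRRRRRRRRRRRRRRRRRRRRRRRRRRRRRRRRRRRR
255 RRRRRRRRRRRRRRRRRRRRRRRRRRRRRRRRRRRRRRRRRRRRRRRRRRRRRRRRRRRRRRRRRRRRRRRRRRRRRRRRRRRRRRRRRRRRRRRRRRRRRRRRRRRRRR
258 RRRRRRRRRRRRRRRRRRRRRRRRRRRRRRRRRRRRRRRRRRRRRRRRRRRRRRRRRRRRRRRRRRRRRRRRRRRRRRRRRRRRRRRRRRRRRRRRRRRRRRRRRRRRRR
261 RRRRRRRRRRRRRRRRRRRRRRRRRRRRRRRRRRRRRRRRRRRRRRRRRRRRRRRRRRRRRRRRRRRRRRRRRRRRRRRRRRRRRRRRRRRRRRRRRRRRRRRRRRRRRR
264 RRRRRRRRRRRRRRRRRRRRRRRRRRRRRRRRRRRRRRRRRRRRRRRRRRRRRRRRRRRRRRRRRRRRRRRRRRRRRRRRRRRRRRRRRRRRRRRRRRRRRRRRRRRRRR
267 RRRRRRRRRRRRRRRRRRRRRRRRRRRRRRRRRRRRRRRRRRRRRRRRRRRRRRRRRRRRRRRRRRRRRRRRRRRRRRRRRRRRRRRRRRRRRRRRRRRRRRRRRRRRRR
```

```bash
python3 - <<'E'
from h import *
im=cv2.imread('pics/z_held.png')[...,::-1].astype(int)
for r in (186,192,196,200,203,206,209): print(r,[tuple(im[r,k]) for k in (230,250,270)])
rel=(im[...,0]-im[...,1:].mean(2))/(im.sum(2)+1)
for r in range(190,240,3): print(r,''.join('%d'%min(9,max(0,int(rel[r,k]*20))) for k in range(200,302,1)))
print('exp base bottom +x', [proj(cams.get_image('wrist'),(477.6+30,-47.2,114.2+25+z)) for z in (0,20)])
E
```

```text
186 [(np.int64(115), np.int64(100), np.int64(84)), (np.int64(112), np.int64(99), np.int64(83)), (np.int64(113), np.int64(100), np.int64(82))]
192 [(np.int64(117), np.int64(101), np.int64(85)), (np.int64(115), np.int64(100), np.int64(85)), (np.int64(112), np.int64(99), np.int64(85))]
196 [(np.int64(113), np.int64(101), np.int64(84)), (np.int64(91), np.int64(79), np.int64(66)), (np.int64(113), np.int64(100), np.int64(83))]
200 [(np.int64(90), np.int64(77), np.int64(64)), (np.int64(102), np.int64(87), np.int64(73)), (np.int64(84), np.int64(77), np.int64(62))]
203 [(np.int64(99), np.int64(84), np.int64(71)), (np.int64(124), np.int64(108), np.int64(89)), (np.int64(90), np.int64(78), np.int64(67))]
206 [(np.int64(118), np.int64(104), np.int64(88)), (np.int64(90), np.int64(66), np.int64(54)), (np.int64(93), np.int64(82), np.int64(70))]
209 [(np.int64(151), np.int64(121), np.int64(101)), (np.int64(65), np.int64(8), np.int64(7)), (np.int64(88), np.int64(68), np.int64(56))]
190 110111111111111111111111111111111111111111111111111111111111111111111111111111111111111111111111111111
193 1111110111
[... 1148 characters left out ...]
99999531111111
226 111128999999999999999999999999999999999999999999999999999999999999999999999999999999999999999999521111
229 126999999999999999999999999999999999999999999999999999999999999999999999999999999999999999999999999421
232 999999999999999999999999999999999999999999999999999999999999999999999999999999999999999999999999999994
235 999999999999999999999999999999999999999999999999999999999999999999999999999999999999999999999999999999
238 999999999999999999999999999999999999999999999999999999999999999999999999999999999999999999999999999999
exp base bottom +x [(np.float64(250.10696675447494), np.float64(190.19124373790189)), (np.float64(250.3522799124434), np.float64(202.45336914805577))]
```

The held timer's base shows no line on its far (+x) side, so the line already faces the robot and yaw can stay. I carry it to the pad.

Emit:
{"api": "move_arm", "payload": {
  "targets": "-1 -0.5 -1.5 0 0 0 0;-1 -1 -3.6 0 0 0 0;-1 -1 -3.6 0 0 0 0;-1 -1 -3.6 0 0 0 0;-1 -1 -3.6 0 0 0 0"
}}

```text
clock: 20.2
eef_pos: [429.8, 113.3, 112.8]
tool_rot: [-3.141, 0.008, 0.005]
force: [1.2, -0.0, -1.6]
width: 57.9
gripper_force: 64.6
```

Emit:
{"api": "move_arm", "payload": {
  "targets": "-1 -1 -3.6 0 0 0 0;-1 -1 -3.6 0 0 0 0;-1 -0.6 -2 0 0 0 0;-1 0 -1 0 0 0 0;-1 0 0 0 0 0 0"
}}

```text
clock: 20.62
eef_pos: [403.9, 216.6, 113.5]
tool_rot: [-3.139, 0.007, 0.011]
force: [0.3, 1.2, -1.2]
width: 57.8
gripper_force: 64.6
```

Emit:
{"api": "move_arm", "payload": {
  "targets": "-1 0 0 0 0 0 0;-1 0 0 0 0 0 0"
}}

```text
clock: 20.78
eef_pos: [404.6, 211.5, 113.3]
tool_rot: [3.14, 0.008, 0.003]
force: [0.6, -0.9, -1.5]
width: 57.3
gripper_force: 64.6
```

```bash
python3 - <<'E'
from h import *
plan(406.7,214,-8,0)
E
```

```text
t 20.78 at [404.6 211.5 113.3] [3.14e+00 8.00e-03 3.00e-03] q7 -2.61 w 57.3 F [ 0.6 -0.9 -1.5]
tool shift cm [ 0.21 -0.25 12.13] turn z deg 0.2
```

Emit:
{"api": "move_arm", "payload": {
  "targets": "-1 0.2 -0.25 2 0 0 0;-1 0 0 2 0 0 0;-1 0 0 2.5 0 0 0;-1 0 0 2.5 0 0 0;-1 0 0 1 0 0 0"
}}

```text
clock: 21.2
eef_pos: [405.2, 213.1, 11.4]
tool_rot: [3.139, 0.01, 0.002]
force: [1.0, 0.2, -1.5]
width: 57.8
gripper_force: 64.7
```

Emit:
{"api": "move_arm", "payload": {
  "targets": "-1 0 0 0 0 0 0;-1 0 0 0 0 0 0;-1 0 0 0 0 0 0"
}}

```text
clock: 21.45
eef_pos: [406.6, 215.7, 14.5]
tool_rot: [-3.141, 0.006, 0.004]
force: [0.2, 0.1, -1.5]
width: 57.7
gripper_force: 64.7
```

Emit:
{"api": "move_arm", "payload": {
  "targets": "-1 0 0.15 0.8 0 0 0;-1 0 0 0.7 0 0 0;-1 0 0 0.3 0 0 0;-1 0 0 0 0 0 0;-1 0 0 0 0 0 0"
}}

```text
clock: 21.87
eef_pos: [405.5, 214.9, -4.3]
tool_rot: [-3.141, 0.007, 0.006]
force: [0.3, 0.6, -1.3]
width: 57.5
gripper_force: 64.7
```

Emit:
{"api": "move_arm", "payload": {
  "targets": "-1 0 0 0.2 0 0 0;-1 0 0 0 0 0 0;-1 0 0 0 0 0 0"
}}

```text
clock: 22.12
eef_pos: [405.6, 215.0, -6.1]
tool_rot: [-3.141, 0.006, 0.006]
force: [-0.3, 0.1, -1.5]
width: 57.2
gripper_force: 64.7
```

Emit:
{"api": "move_arm", "payload": {
  "targets": "-1 0 0 0.15 0 0 0;-1 0 0 0 0 0 0;-1 0 0 0 0 0 0"
}}

```text
clock: 22.37
eef_pos: [405.6, 215.0, -7.6]
tool_rot: [-3.141, 0.006, 0.006]
force: [-0.0, -0.8, -2.4]
width: 57.8
gripper_force: 64.7
```

Emit:
{"api": "move_arm", "payload": {
  "targets": "-1 0.1 0.1 0 0 0 0;-1 0 0 0.1 0 0 0;-1 0 0 0 0 0 0"
}}

```text
clock: 22.62
eef_pos: [407.0, 213.8, -8.3]
tool_rot: [-3.141, 0.006, 0.006]
force: [1.0, -1.0, 2.9]
width: 57.7
gripper_force: 65.4
```

Emit:
{"api": "move_arm", "payload": {
  "targets": "-1 0 0 0.1 0 0 0;-1 0 0 0 0 0 0"
}}

```text
clock: 22.78
eef_pos: [407.0, 213.8, -8.4]
tool_rot: [-3.141, 0.005, 0.006]
force: [-2.5, -2.1, 15.5]
width: 57.8
gripper_force: 66.7
```

Emit:
{"api": "move_arm", "payload": {
  "targets": "-1 0 0 -0.1 0 0 0;1 0 0 0 0 0 0;1 0 0 0 0 0 0;1 0 0 0 0 0 0;1 0 0 0 0 0 0"
}}

```text
clock: 23.2
eef_pos: [406.6, 214.0, -8.8]
tool_rot: [-3.141, 0.007, 0.006]
force: [0.4, 0.4, -0.1]
width: 85.4
gripper_force: 0.0
```

Emit:
{"api": "move_arm", "payload": {
  "targets": "1 0 0 -1.5 0 0 0;1 0 0 -2.5 0 0 0;1 0 0 -2.5 0 0 0;1 0 0 -2.5 0 0 7;1 0 0 -2 0 0 7"
}}

```text
clock: 23.62
eef_pos: [407.3, 214.0, 102.7]
tool_rot: [-3.141, 0.007, -0.244]
force: [0.9, -0.5, -0.2]
width: 85.3
gripper_force: 0.0
```

```bash
python3 - <<'E'
from h import *
plan(407,214,120,0); print(read_state()['qpos'].round(2))
E
```

```text
t 23.62 at [407.3 214.  102.7] [-3.141  0.007 -0.244] q7 -2.82 w 85.3 F [ 0.9 -0.5 -0.2]
tool shift cm [-0.03  0.01 -1.73] turn z deg -14.0
[-0.22  0.56 -0.46  2.12  0.45  0.56 -2.82]
```

Emit:
{"api": "move_arm", "payload": {
  "targets": "1 0 0 0 0 0 -7;1 0 0 0 0 0 -7;1 0 0 0 0 0 -7;1 0 0 0 0 0 -7;1 0 0 0 0 0 -7"
}}

```text
clock: 24.03
eef_pos: [407.3, 213.7, 101.4]
tool_rot: [-3.139, 0.006, 0.378]
force: [-1.1, 0.5, 0.1]
width: 85.7
gripper_force: 0.0
```

Emit:
{"api": "move_arm", "payload": {
  "targets": "1 0 0 0 0 0 -7;1 0 0 0 0 0 -7;1 0 0 0 0 0 -7;1 0 0 0 0 0 -7;1 0 0 0 0 0 -7"
}}

```text
clock: 24.45
eef_pos: [407.3, 213.7, 101.2]
tool_rot: [-3.136, 0.003, 0.989]
force: [0.9, 0.8, -0.4]
width: 85.3
gripper_force: 0.0
```

Emit:
{"api": "move_arm", "payload": {
  "targets": "1 0 0 0 0 0 -7;1 0 0 0 0 0 -7;1 0 0 0 0 0 -7;1 0 0 0 0 0 -7;1 0 0 0 0 0 -7"
}}

```text
clock: 24.87
eef_pos: [407.3, 213.6, 101.2]
tool_rot: [-3.135, -0.001, 1.6]
force: [-0.6, 0.1, -0.0]
width: 85.5
gripper_force: 0.0
```

Emit:
{"api": "move_arm", "payload": {
  "targets": "1 0 0 0 0 0 -7;1 0 0 0 0 0 -7;1 0 0 0 0 0 -7;1 0 0 0 0 0 -7;1 0 0 0 0 0 -7"
}}

```text
clock: 25.28
eef_pos: [407.3, 213.6, 101.2]
tool_rot: [-3.137, -0.004, 2.211]
force: [-0.3, 0.4, -0.5]
width: 85.6
gripper_force: 0.0
```

Emit:
{"api": "move_arm", "payload": {
  "targets": "1 0 0 0 0 0 -7;1 0 0 0 0 0 -7;1 0 0 0 0 0 -7;1 0 0 0 0 0 -7;1 0 0 0 0 0 -7"
}}

```text
clock: 25.7
eef_pos: [407.2, 213.6, 101.0]
tool_rot: [-3.14, -0.007, 2.822]
force: [-0.4, 0.7, -0.2]
width: 85.6
gripper_force: 0.0
```

```bash
python3 - <<'E'
from h import *
plan(395,214,100,np.pi); print(read_state()['qpos'].round(2))
E
```

```text
t 25.7 at [407.2 213.6 101. ] [-3.14  -0.007  2.822] q7 -0.33 w 85.6 F [-0.4  0.7 -0.2]
tool shift cm [ 1.17 -0.34  0.1 ] turn z deg -18.3
[ 0.19  0.84 -1.2   2.11  1.    0.96 -0.33]
```

Emit:
{"api": "move_arm", "payload": {
  "targets": "1 0 0 0 0 0 -7;1 0 0 0 0 0 -7;1 0 0 0 0 0 -4;1 0 0 0 0 0 0;1 0 0 0 0 0 0"
}}

```text
clock: 26.12
eef_pos: [407.2, 213.7, 101.2]
tool_rot: [3.141, -0.007, 3.128]
force: [0.2, 1.3, 0.2]
width: 85.5
gripper_force: 0.0
```

```bash
cat > fr.py <<'E'
from h import *
plan(395,214,100,np.pi); print(read_state()['qpos'].round(2))
d=grab('wrist','z_fr.png')
hsv=cv2.cvtColor(d['color'],cv2.COLOR_RGB2HSV)
g=cv2.inRange(hsv,(0,120,40),(9,255,255))|cv2.inRange(hsv,(170,120,40),(180,255,255))
u,v=proj(d,(377,214,28));u2,v2=proj(d,(377,214,38));print('mark expected',u,v,'dome foot',u2,v2)
v=int(v);u=int(u)
for r in range(v-16,v+60,2): print(r,''.join('R' if g[r,k] else ('W' if hsv[r,k,1]<70 and hsv[r,k,2]>60 else '.') for k in range(u-60,u+60)))
a=d['color'][max(0,v-60):v+120,u-110:u+110]
cv2.imwrite('pics/front.png',cv2.resize(a,None,fx=3.3,fy=3.3,interpolation=cv2.INTER_CUBIC)[...,::-1])
E
python3 fr.py
```

```text
t 26.12 at [407.2 213.7 101.2] [ 3.141 -0.007  3.128] q7 -0.03 w 85.5 F [0.2 1.3 0.2]
tool shift cm [1.22 0.01 0.12] turn z deg -0.8
[ 0.2   0.85 -1.21  2.11  1.01  0.97 -0.03]
mark expected 250.17064208979278 159.23178689296824 dome foot 250.19353367487437 161.14388152974496
143 .WW.WWWW.WW.WW..WW...W..........................................................W...WWWWWWWWWW...W...WWWWWWWWWWWWWWWWWWW
145 WWWWWWWWWWWWW..WWW..W..WW.......................................RRRRRRRRR........W..WWWWWWWWWWWWWWWWW..WWWWWWWWWWWWWWWWW
147 WWWW..WWWW.WW.WW.W...WWWWW.................................R.RRRRRRRRRRRRRR.........W..WWWWWWWWWWWWWWWW..WWWWWWWWWWWWWWW
149 WWW..WW.WW.WWWW.W.....WW................RRR..............RRRRRRRRRRRRRRRRRRRR...........WWWWWWWWWWWWWWWW..WWWWWWWWWWWWWW
151 W.WWWWWWWWWWWW.......WWW.........R.RRRRRRRRRRRRRRRRR.RRRRRRRRRRRRRRRRRRRRRRRRR.........W....W...WW.W.WWWWW..WWWWWWWWWWWW
153 W...WWWW.WWWWWW......WWW.........RRRRRRRRRRRRRRRRRRRR..................RRRRRRRR......................W.WWWW..WWWWWWWWWWW
155 WW.WWWWW.WW..WW......WW........RRRRRRRRRRRRRRRRR.....................
[... 3226 characters left out ...]
RRRRRRRRRRRRRRRRRRRRRRRRRRRRRRRRRRRRRRRRRRRRRRRRR............WWWWWWWWWWWWWW
209 WWWWWWWWWWWWWWWW.........RRRRRRRRRRRRRRRRRRRRRRRRRRRRRRRRRRRRRRRRRRRRRRRRRRRRRRRRRRRRRRRRRRRR..........WWWWWWWWWWWWWWWWW
211 WWWWWWWWWWWWWWWW..........RRRRRRRRRRRRRRRRRRRRRRRRRRRRRRRRRRRRRRRRRRRRRRRRRRRRRRRRRRRRRRRRRR........WWWWWWWWWWWWWWWWWWWW
213 WWWWWWWWWWWWWWWWW...........RRRRRRRRRRRRRRRRRRRRRRRRRRRRRRRRRRRRRRRRRRRRRRRRRRRRRRRRRRRRRRRR........WWWWWWW.WWWWWWWWWWWW
215 WWWWWWWWWWWWWWWWWW.............RRRRRRRRRRRRRRRRRRRRRRRRRRRRRRRRRRRRRRRRRRRRRRRRRRRRRRRRRRRR.........WWWWWW.WWWWWWWWWWWWW
217 WWWWWWWWWWWWWWWWWW...............RRRRRRRRRRRRRRRRRRRRRRRRRRRRRRRRRRRRRRRRRRRRRRRRRRRRRRRRR........WWWWWW.WWWWWWWWWWWWWWW
```

Emit:
{"api": "move_arm", "payload": {
  "targets": "1 1.5 0 -1 0 0 0;1 1.5 0 -1 0 0 0;1 0 0 0 0 0 0;1 0 0 0 0 0 0"
}}

```text
clock: 26.5
eef_pos: [377.8, 214.1, 122.0]
tool_rot: [3.141, -0.005, 3.13]
force: [-0.3, 0.2, 0.1]
width: 85.5
gripper_force: 0.0
```

```bash
python3 - <<'E'
from h import *
plan(407,214,100,np.pi)
d=grab('wrist','z_fr.png'); s=grab('scene')
u,v=map(int,proj(d,(407,214,40)))
a=cv2.resize(d['color'][v-60:v+60,u-60:u+60],(560,560),interpolation=cv2.INTER_CUBIC)
u2,v2=map(int,proj(s,(407,214,40)))
b=cv2.resize(s['color'][v2-30:v2+30,u2-25:u2+25],(233,280),interpolation=cv2.INTER_CUBIC)
i=np.zeros((560,793,3),np.uint8);i[:,:560]=a;i[:280,560:]=b
m=cv2.convertScaleAbs(a[20:300,130:430],alpha=2.0); i[280:,560:]=cv2.resize(m,(233,280))
print(u-60,v-60)
cv2.imwrite('pics/front.png',i[...,::-1])
E
```

```text
t 26.5 at [377.8 214.1 122. ] [ 3.141 -0.005  3.13 ] q7 -0.04 w 85.5 F [-0.3  0.2  0.1]
tool shift cm [-2.92  0.02  2.2 ] turn z deg -0.7
190 157
```

View pics/front.png

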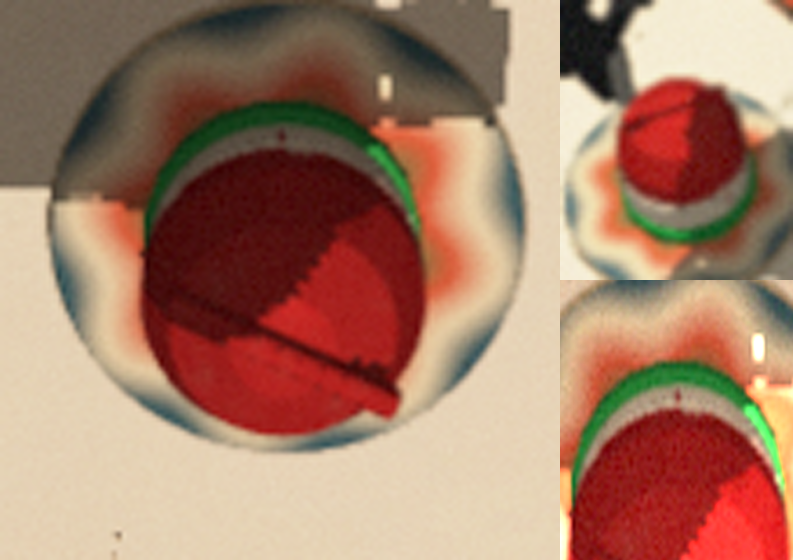

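The picture shows the red line centred on the front of the base at (280,135), the timer centred on the green pad, and the bar at about 63° in world. That gives a dome angle near 4.25 rad (about 21 min), so I need roughly 103° clockwise. I will grip across the bar.

```bash
python3 - <<'E'
from h import *
d=grab('wrist')
im=d['color'][157:277,190:310].astype(int)
k=120/560
for z in (74,78):
    A=onz(d,190+165*k,157+293*k,z);B=onz(d,190+385*k,157+385*k,z);print(z,A,B,np.degrees(np.arctan2(*(B-A)[1::-1])))
# dark line fit: red channel minimum along columns
P=[]
for c in range(48,80):
    r0=int((293+(c/k-165)*92/220)*k); col=im[r0-5:r0+6,c,0]; P.append((190+c,157+r0-5+int(col.argmin())))
w=np.array([onz(d,u,v,76)[:2] for u,v in P]); f=cv2.fitLine(w.astype(np.float32),cv2.DIST_HUBER,0,.01,.01).ravel();print(f,np.degrees(np.arctan2(f[1],f[0])))
b=cv2.imread('pics/top.png')[...,::-1];D=grab('top')
A=onz(D,260+45/3.75,140+150/3.75,58);B=onz(D,260+105/3.75,140+180/3.75,58);print(np.degrees(np.arctan2(*(A-B)[1::-1])))
E
```

```text
74 [395.31403041 192.50999473  74.        ] [414.28840617 232.78270964  74.        ] 64.77266344621138
78 [393.70491264 192.90988322  78.        ] [412.33146705 232.44435461  78.        ] 64.77266344621144
[  0.4366524   0.8996303 402.75748   212.72575  ] 64.10951
63.897006117149864
```

Emit:
{"api": "move_arm", "payload": {
  "targets": "1 -1.5 0 0 0 0 0;1 -1.4 0 0 0 0 0;1 0 0 0 0 0 -7;1 0 0 0 0 0 -7;1 0 0 0 0 0 -7"
}}

```text
clock: 27.12
eef_pos: [406.9, 213.7, 120.8]
tool_rot: [3.138, -0.007, -2.782]
force: [-0.5, -0.5, 0.1]
width: 85.4
gripper_force: 0.0
```

Emit:
{"api": "move_arm", "payload": {
  "targets": "1 0 0 0 0 0 -7;1 0 0 0 0 0 -7;1 0 0 0 0 0 -7;1 0 0 0 0 0 -7;1 0 0 0 0 0 -7"
}}

```text
clock: 27.53
eef_pos: [406.8, 213.7, 120.9]
tool_rot: [3.135, -0.003, -2.171]
force: [-0.3, 0.4, -0.7]
width: 85.1
gripper_force: 0.0
```

Emit:
{"api": "move_arm", "payload": {
  "targets": "1 0 0 0 0 0 -7;1 0 0 2 0 0 0;1 0 0 2 0 0 0;1 0 0 0 0 0 0;1 0 0 0 0 0 0"
}}

```text
clock: 27.95
eef_pos: [405.7, 213.6, 80.7]
tool_rot: [3.134, -0.004, -2.054]
force: [0.2, 0.3, -0.6]
width: 85.2
gripper_force: 0.0
```

```bash
python3 - <<'E'
from h import *
plan(407,214,11,np.radians(243)); print(read_state()['qpos'].round(2))
E
```

```text
t 27.95 at [405.7 213.6  80.7] [ 3.134 -0.004 -2.054] q7 1.04 w 85.2 F [ 0.2  0.3 -0.6]
tool shift cm [-0.1  -0.09  6.97] turn z deg -0.7
[ 0.17  0.86 -1.16  2.12  1.05  0.93  1.04]
```

Emit:
{"api": "move_arm", "payload": {
  "targets": "1 -0.1 -0.05 2 0 0 0;1 0 0 2 0 0 0;1 0 0 1.5 0 0 0;1 0 0 0.8 0 0 0;1 0 0 0 0 0 0"
}}

```text
clock: 28.37
eef_pos: [406.5, 214.5, 17.8]
tool_rot: [3.135, -0.003, -2.054]
force: [0.1, 0.2, 0.1]
width: 85.3
gripper_force: 0.0
```

Emit:
{"api": "move_arm", "payload": {
  "targets": "1 0 0 0.3 0 0 0;1 0 0 0 0 0 0;1 0 0 0 0 0 0"
}}

```text
clock: 28.62
eef_pos: [407.2, 215.0, 16.2]
tool_rot: [3.136, -0.001, -2.054]
force: [-0.6, 0.3, 0.9]
width: 85.6
gripper_force: 0.0
```

Emit:
{"api": "move_arm", "payload": {
  "targets": "1 0.08 -0.05 0.3 0 0 0;1 0 0 0.2 0 0 0;1 0 0 0 0 0 0;1 0 0 0 0 0 0"
}}

```text
clock: 28.95
eef_pos: [406.7, 213.6, 10.4]
tool_rot: [3.136, -0.002, -2.054]
force: [0.4, -0.1, 0.2]
width: 85.4
gripper_force: 0.0
```

Emit:
{"api": "move_arm", "payload": {
  "targets": "-1 0 0 0 0 0 0;-1 0 0 0 0 0 0;-1 0 0 0 0 0 0;-1 0 0 0 0 0 0;-1 0 0 0 0 0 0"
}}

```text
clock: 29.37
eef_pos: [406.2, 214.1, 11.3]
tool_rot: [3.135, -0.002, -2.053]
force: [-2.6, -2.7, 10.8]
width: 54.5
gripper_force: 60.7
```

Emit:
{"api": "move_arm", "payload": {
  "targets": "-1 0 0 0.06 0 0 0;-1 0 0 0 0 0 0;-1 0 0 0 0 0 0"
}}

```text
clock: 29.62
eef_pos: [406.3, 214.1, 11.2]
tool_rot: [3.136, -0.002, -2.053]
force: [-2.7, -3.1, 16.4]
width: 54.4
gripper_force: 61.7
```

Emit:
{"api": "move_arm", "payload": {
  "targets": "-1 0 0 0 0 0 2;-1 0 0 0 0 0 4;-1 0 0 0 0 0 4"
}}

```text
clock: 29.87
eef_pos: [406.3, 214.1, 11.2]
tool_rot: [3.136, -0.002, -2.231]
force: [-2.5, -3.0, 16.1]
width: 54.8
gripper_force: 61.7
```

Emit:
{"api": "move_arm", "payload": {
  "targets": "-1 0 0 0 0 0 4;-1 0 0 0 0 0 4;-1 0 0 0 0 0 4;-1 0 0 0 0 0 4;-1 0 0 0 0 0 4"
}}

```text
clock: 30.28
eef_pos: [406.4, 214.2, 11.2]
tool_rot: [3.138, -0.004, -2.58]
force: [-2.5, -2.7, 16.4]
width: 54.6
gripper_force: 61.7
```

Emit:
{"api": "move_arm", "payload": {
  "targets": "-1 0 0 0 0 0 4;-1 0 0 0 0 0 4;-1 0 0 0 0 0 4;-1 0 0 0 0 0 4;-1 0 0 0 0 0 4"
}}

```text
clock: 30.7
eef_pos: [406.5, 214.3, 11.2]
tool_rot: [3.139, -0.005, -2.929]
force: [-2.0, -3.5, 16.9]
width: 54.6
gripper_force: 61.7
```

Emit:
{"api": "move_arm", "payload": {
  "targets": "-1 0 0 0 0 0 4;-1 0 0 0 0 0 4;-1 0 0 0 0 0 4;-1 0 0 0 0 0 4;-1 0 0 0 0 0 4"
}}

```text
clock: 31.12
eef_pos: [406.7, 214.3, 11.3]
tool_rot: [3.141, -0.005, 3.005]
force: [-2.8, -2.4, 17.3]
width: 54.4
gripper_force: 61.7
```

Emit:
{"api": "move_arm", "payload": {
  "targets": "-1 0 0 0 0 0 4;-1 0 0 0 0 0 4;-1 0 0 0 0 0 4;-1 0 0 0 0 0 4;-1 0 0 0 0 0 4"
}}

```text
clock: 31.53
eef_pos: [406.8, 214.2, 11.3]
tool_rot: [-3.141, -0.005, 2.656]
force: [-3.2, -3.0, 17.1]
width: 54.3
gripper_force: 61.8
```

Emit:
{"api": "move_arm", "payload": {
  "targets": "-1 0 0 0 0 0 4;-1 0 0 0 0 0 4;-1 0 0 0 0 0 4;-1 0 0 0 0 0 2.3;-1 0 0 0 0 0 0"
}}

```text
clock: 31.95
eef_pos: [406.9, 214.1, 11.3]
tool_rot: [-3.14, -0.004, 2.408]
force: [-3.3, -3.1, 17.1]
width: 54.5
gripper_force: 61.7
```

Emit:
{"api": "move_arm", "payload": {
  "targets": "-1 0 0 -0.1 0 0 0;1 0 0 0 0 0 0;1 0 0 0 0 0 0;1 0 0 0 0 0 0;1 0 0 0 0 0 0"
}}

```text
clock: 32.37
eef_pos: [406.6, 213.6, 10.6]
tool_rot: [-3.138, -0.006, 2.409]
force: [-0.1, 0.1, 0.7]
width: 85.2
gripper_force: 0.0
```

Emit:
{"api": "move_arm", "payload": {
  "targets": "1 0 0 -1.5 0 0 0;1 0 0 -2.5 0 0 0;1 0 0 -2.5 0 0 0;1 0 0 -2.5 0 0 0;1 0 0 -2 0 0 -7"
}}

```text
clock: 32.78
eef_pos: [407.5, 213.8, 122.4]
tool_rot: [-3.139, -0.005, 2.533]
force: [0.4, 0.1, -0.3]
width: 85.4
gripper_force: 0.0
```

Emit:
{"api": "move_arm", "payload": {
  "targets": "1 0 0 0 0 0 -7;1 0 0 0 0 0 -7;1 0 0 0 0 0 -7;1 0 0 0 0 0 -7;1 0 0 0 0 0 -7"
}}

```text
clock: 33.2
eef_pos: [407.4, 213.3, 120.7]
tool_rot: [3.141, -0.007, -3.135]
force: [-0.4, 0.3, -0.6]
width: 85.3
gripper_force: 0.0
```

Emit:
{"api": "move_arm", "payload": {
  "targets": "1 1.5 0 0 0 0 0;1 1.4 0 0 0 0 0;1 0 0 0 0 0 0;1 0 0 0 0 0 0;1 0 0 0 0 0 0"
}}

```text
clock: 33.62
eef_pos: [379.3, 213.6, 121.0]
tool_rot: [3.141, -0.006, -3.141]
force: [0.9, -0.1, 0.2]
width: 85.2
gripper_force: 0.0
```

```bash
python3 - <<'E'
from h import *
plan(378,214,122,np.pi)
d=grab('wrist','z_fin.png'); im=d['color'].astype(int)
print('centre',proj(d,(407,214,78)),'mark exp',proj(d,(377,214,28)))
# red line on base: relative redness by polar scan at z 20..36 of rim cylinder
old=cv2.imread('pics/z_fr.png')[...,::-1].astype(int)
rel=lambda a:(a[...,0]-a[...,1:].mean(2))/(a.sum(2)+1)
u,v=map(int,proj(d,(377,214,28)))
for n,a in (('old',old),('new',im)):
  print(n)
  for r in range(v-12,v+8): print(r,''.join('%d'%min(9,max(0,int(rel(a)[r,k]*20))) for k in range(u-30,u+31)))
print('V dome')
for r in range(200,254,2): print(r,''.join('%x'%min(15,im[r,k,0]//16) for k in range(215,285)))
E
```

```text
t 33.62 at [379.3 213.6 121. ] [ 3.141 -0.006 -3.141] q7 0.03 w 85.2 F [ 0.9 -0.1  0.2]
tool shift cm [ 0.13  0.04 -0.1 ] turn z deg 0.0
centre (np.float64(250.83463278974565), np.float64(233.17986139887648)) mark exp (np.float64(250.6306135800972), np.float64(183.95424314324742))
old
171 1111212222222222222222222222233344455555544433222221111100000
172 1111222222222222222222222222334445556665554443322211111111100
173 1122222233333333332222222233344455678777765543332221111111111
174 1122233333333333333333323333445566878777876544333221111111111
175 1122233344444444443333333344556677777877777654433221111111111
176 2222233445455555544444444445567777666667777765433232111111111
177 2222334455666666656555554455678777666667678765443322122222111
178 2223344556777777766665544444556444334556667776544332222222212
179 2223344566888878777775420000000000000134467886554333322222222
180 2223345668877776666430000000000000000000134677654434333233222
181 2233445677776655410000000000000000000000000256765444433333332
182 2233456777676542000000000000000000000000000003666554444434433
183 223344577766530000
[... 3161 characters left out ...]
bbaaaaaaaaaaa9877adeeeddc
236 bccddddddb8668a9a9a9aaa9a975579abbbbbbbbbbbbba9aaaaaaaaaa9877adeeeedcb
238 a9aaabbcccb867899aaa998844589abbbaaaabbbbbbbaaaaaaaaaaaa9879ceeeeeddba
240 ec8778899aaa97678898564458aabbbaaaabbbbbaaaaaaaaaaaaaaa978bdeeeeeddca9
242 eeec85456678999754444458abbbbba999aaaaaaaaaaaaaaaaaaa989cdeeeeeedcca9b
244 eeeeeec854456789a963589abbbba9aaaaaaaaaaaaa9aaaaaaa98bdeeeeddddcbbceee
246 eeeeeeeeec85446775579abbbba999a9aaaaaaaaa99a9aa999abcccccccccccceeeeee
248 eeeeeeeeeeeedb85579aabbbabbbaaa99aaaaaaaaaa99888888999999abcdeeeeeeeee
250 eeeeeeeeeeeeeeedbaaabaabbcddddccbbbaaa9877655544444568adddeeeeeeeeeeee
252 eeeeeeeeeeeeeeeeedcbbcedddcbabbbaa9987655446778bcddeeeeeeeeeeeeeeeeeee
```

```bash
python3 - <<'E'
from h import *
d=grab('wrist')
P=[(236.5,241),(240,238),(242.5,236),(245,234),(248,230.5),(251,227),(253.5,224),(255,222),(256.5,220),(258.5,218)]
for z in (72,78):
    w=np.array([onz(d,u,v,z)[:2] for u,v in P]).astype(np.float32); f=cv2.fitLine(w,cv2.DIST_L2,0,.01,.01).ravel();a=np.degrees(np.arctan2(f[1],f[0]));print(a,f[2:])
E
python3 chk.py 2>&1 | head -1
```

```text
-40.64902 [406.0043  212.12848]
-40.64991 [403.346  212.1514]
t 33.72 at [379.3 213.7 121. ] [ 3.14  -0.006  3.141] q7 0.03 w 85.6 F [-0.1  0.3  0.2]
```

```bash
python3 -c "
from h import *
print(order.finish_job())"
```

```text
the job is handed in; nothing more can be done
None
```

The job is handed in at about 34 s: the pad lies about 2 mm off the trivet's centre, with the timer on it, its red line facing the robot and its dome wound to within about 0.1 minute of 40 by camera; I did not re-image the jars, matchbox and fork at the end.

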